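# Pack the garnished bowls into the carrier and lock it

### The arm

A 6-joint arm with a two-finger parallel gripper is mounted at the origin on the work surface. World frame = base frame: x ahead of the robot, y to its left, z up, the work surface at z = 0. Lengths are in m, angles in rad, forces in N, time in s.
With the tool pointing down it reaches from about 0.325 to 0.775 m from the base axis. Payload 5.5 kg.
Tool frame: the origin (TCP) lies at the very end of the fingers, on their centre line; the grasp point (between the pads) lies 19 mm behind it (grip_point_offset is the distance from the TCP to the grasp point, in m); y points along the fingers, z is the direction in which the jaws open and shut, and the axes are right-handed (so a half turn about y gives the same grasp; the last joint's range is limited). The gripper opens to 85 mm and grips with 20 to 120 N. Pads are 22 mm wide; open, the fingers measure 114 mm over their backs; the gripper's body (76 mm by 85 mm) begins 54 mm behind the grasp point. The pads swing forward as they close: fully open they stand 13 mm farther back than shut.
Start: joints at [1.244, 0.091, 1.231, -0, 1.82, -0.057], TCP at [0.16, 0.578, 0.231] pointing down, gripper open.
Joint ranges: [-2.87, 2.87], [-0.86, 2.18], [0.17, 2.46], [-1.51, 4.65], [0.06, 2.69], [-2.65, 2.65]. Speed limits (rad/s): [2.57, 2.57, 3.01, 3.14, 3.14, 3.14].

### API

Orientations are given as a unit quaternion [w, x, y, z].
In Python, from cell import state, read_camera, get_calibration, job_done, cut_out, tip_of, grip_point_offset gives the robot as it stands. The module is installed in compiled form; this text tells all that it offers.
- The arm moves only by the shell command python3 -m pendant 'ROWS' [FORCE]. ROWS is text: rows parted by semicolons, each of 7 numbers parted by spaces: the turn, a rotation vector about the tool's x, y, z in degrees, then the shift along the tool's x, y, z in m, then the gripper command: -1 is shut, 1 is fully open, values between are in proportion. A call has 1 to 8 rows; each row is the pose to reach, as a shift and turn from the pose measured when the call began, along the tool's axes at that moment; what a row does not reach only later rows make up. A row lasts 1/12 s, in which the tool goes at most 41.7 mm and 7.16 degrees, less where a joint would pass 70% of its speed; a pose out of reach is approached as far as the arm can. A call with a gripper value outside its range is refused whole. The fingers move at their own pace and stop on an object; FORCE is the grip in N (left out, the last holds). Time passes only in rows, so rows that repeat a pose let the fingers close. It gives the time, the measured TCP pose, the force and the opening at its end, in the units of the state.
- state(): the state, without advancing time (a new reading comes with each control period).
- read_camera(name): name is "scene" or "top" or "wrist"; returns the picture (384x512x3 uint8, blue, green, red); there is no depth.
- get_calibration(name): a dict with "mtx" (3x3 intrinsics, pixels), "R" (3x3) and "t" (3): a world point X has camera coordinates R X + t; the wrist camera has in their place "mount" (4x4, takes a point from camera to tool coordinates, whose origin is the TCP and whose axes are the tool frame's). Camera axes: x right, y down, z forward; pixel columns grow to the right and rows downward; lengths in m; the calibration is good to about 2 mm. A picture is of the moment at which its call begins: read the wrist's pose just before it. get_calibration takes no time and is no camera call.
- job_done(): hands the job in, once; it reports no verdict.
Trained networks look in the newest picture that a camera, given by its name, has taken for a name from the list of things; names that differ only in an ending like _2 or _b are one class to them, and where a whole thing is asked for, a point or a joint stands for the part that bears it (a point fixed in the world has none). Each returns a list of dicts, best first, with "score" (0 to 1); they miss things now and then, are a little off and sometimes report something else, mostly with a low value. They report only what shows in the picture. A call takes as long as a camera call. They do not tell look-alikes from the thing itself.
- cut_out(camera, query): "mask" (384x512 bool, what is visible of it).
- tip_of(camera, query): "xyz" ([x, y, z] in m, in the coordinates of the camera as it stood for that picture, good to about 4 mm: a listed point, or the origin of a listed thing).
The state is a dict: "time": time; "joint_positions": joint angles; "joint_vel": joint speeds; "joint_torque": joint torques, N m; "eef_pos": TCP position; "orientation": TCP orientation; "contact_force": force on the tool from outside, world axes, zero at the start; "wrist_torque": the same for the moment, N m; "finger_gap": opening from 0.0 (shut) to 1.0 (fully open).
Only numpy, scipy, OpenCV 4.12 (cv2) and the standard library are available. Lean on these libraries where they do the work, as an engineer would, in place of code of your own. Each camera call takes 0.05 s, during which the arm holds its last target.

### The job

Pull up the spring collar of the food carrier, turn it clockwise to release the lid and swing the lid open; then set every bowl that has a lattice garnish from the tray upright into a free place of its own in the carrier, leaving the bowl already packed in the carrier and the bare bowls standing on the tray. Shut the lid fully and lock it again: pull the collar up, turn it back so that its lug lies over the lid's edge, and let it spring fully down. Do not disturb the cup, bottle or mill.

Things in the scene. Friction and masses are not known exactly. Their poses are not given: they have to be found in the camera images.
- collar_lift (a joint): Spring collar of the carrier's lock, lift in m: 0 down (at rest), 0.016 pulled fully up. Its spring pulls it down with 4 N at 0 and 9 N at 0.016. It must be up by more than 0.008 to turn: below that a tooth under it stands in one of two notches, at turn 0 and at turn 1.57 (play 0.15 either way); let go between the notches it stays up on a hump.
- collar_turn (a joint): Turn of the same collar in rad, clockwise seen from above: 0 locked, its lug (a flat bar 16 mm wide, 8 mm thick, reaching 46 mm from the axis) points to the carrier's +x and lies over the lid's front edge; 1.57 released, the lug points to the carrier's -y, clear of the lid. Stops at -0.05 and 1.62; light friction.
- collar_grip (a point): The point at which to grip the collar, on its upright axis, 104 mm above the table when down. The collar is a plain steel knurled cylinder 40 mm in diameter; the grip part runs from 22 mm below this point to 12 mm above it; a spindle 18 mm thick stands 10 mm out of its top. In the carrier's frame the axis is at x -113 mm, y -30 mm.
- lid (a joint): Angle of the carrier's clear lid in rad: 0 shut, opens upward about a hinge along the carrier's y at its far (+x) top edge, stops at 1.85. A stiff hinge: it stays at any angle; moving it takes about 3 to 4 N at the bar. While the collar is locked the lug holds the lid down. Lid 5 mm thick, its edge stands 15 mm out over the carrier's front wall.
- lid_bar (a point): Middle of the lid's handle: a round steel bar 10 mm thick along the carrier's y, 50 mm free between two prongs, standing 35 mm clear in front of the lid's edge in the lid's plane (68 mm above the table when shut, at carrier x -120 mm, y +75 mm); 190 mm from the hinge line, and it rises over the lid's far side as the lid opens.
- lid_hinge (a point): Point on the lid's hinge line, level with lid_bar along the carrier's y.
- carrier: Dark food carrier fixed to the table: an open box 140 mm (x) by 300 mm (y), 65 mm high, walls 5 mm, floor 6 mm thick, under the clear lid. Ribs whose tops are 24 mm above the table part it into four places in a row along y. Origin: centre of its underside on the table; z up, its -x side (lock and handle) faces the robot.
- tray: Perforated metal serving tray fixed to the table, 270 mm (x) by 360 mm (y), 6 mm thick with a rim 11 mm high. Origin: centre of its underside.
- place0 (a point): Centre of the floor of the carrier's place 0 (0 is at the +y end), 6 mm above the table; the place is 69 mm wide along the carrier's y and 130 mm long along its x.
- place1 (a point): Centre of the floor of the carrier's place 1 (0 is at the +y end), 6 mm above the table; the place is 69 mm wide along the carrier's y and 130 mm long along its x.
- place2 (a point): Centre of the floor of the carrier's place 2 (0 is at the +y end), 6 mm above the table; the place is 69 mm wide along the carrier's y and 130 mm long along its x.
- place3 (a point): Centre of the floor of the carrier's place 3 (0 is at the +y end), 6 mm above the table; the place is 69 mm wide along the carrier's y and 130 mm long along its x.
- full0: Garnished bowl on the tray (dark lattice of small rings inside it), about 60 g: a round pressed-leaf tasting bowl, 60 mm across and 34 mm high: the upper 18 mm of its outside is upright, below it narrows to a foot of 47 mm. Origin: centre of its underside, z up. It may be absent.
- full1: Garnished bowl on the tray (dark lattice of small rings inside it), about 60 g: a round pressed-leaf tasting bowl, 60 mm across and 34 mm high: the upper 18 mm of its outside is upright, below it narrows to a foot of 47 mm. Origin: centre of its underside, z up. It may be absent.
- full2: Garnished bowl on the tray (dark lattice of small rings inside it), about 60 g: a round pressed-leaf tasting bowl, 60 mm across and 34 mm high: the upper 18 mm of its outside is upright, below it narrows to a foot of 47 mm. Origin: centre of its underside, z up. It may be absent.
- bare0: Bare bowl on the tray (empty, no lattice): a round pressed-leaf tasting bowl, 60 mm across and 34 mm high: the upper 18 mm of its outside is upright, below it narrows to a foot of 47 mm. Origin: centre of its underside, z up.
- bare1: Bare bowl on the tray (empty, no lattice): a round pressed-leaf tasting bowl, 60 mm across and 34 mm high: the upper 18 mm of its outside is upright, below it narrows to a foot of 47 mm. Origin: centre of its underside, z up.
- packed0: Garnished bowl that already stands in place 0 of the carrier, or is absent (just one of the four is there): a round pressed-leaf tasting bowl, 60 mm across and 34 mm high: the upper 18 mm of its outside is upright, below it narrows to a foot of 47 mm. Origin: centre of its underside, z up.
- packed1: Garnished bowl that already stands in place 1 of the carrier, or is absent (just one of the four is there): a round pressed-leaf tasting bowl, 60 mm across and 34 mm high: the upper 18 mm of its outside is upright, below it narrows to a foot of 47 mm. Origin: centre of its underside, z up.
- packed2: Garnished bowl that already stands in place 2 of the carrier, or is absent (just one of the four is there): a round pressed-leaf tasting bowl, 60 mm across and 34 mm high: the upper 18 mm of its outside is upright, below it narrows to a foot of 47 mm. Origin: centre of its underside, z up.
- packed3: Garnished bowl that already stands in place 3 of the carrier, or is absent (just one of the four is there): a round pressed-leaf tasting bowl, 60 mm across and 34 mm high: the upper 18 mm of its outside is upright, below it narrows to a foot of 47 mm. Origin: centre of its underside, z up.
- ramekin: Small white cup among the bowls on the tray, 48 mm across, 40 mm high; origin at the centre of its underside. Not to be disturbed.
- sauce_bottle: Squeeze bottle behind the work, 48 mm across, 150 mm high; not to be disturbed.
- salt_mill: Wooden mill right of the carrier, 52 mm across, 145 mm high; not to be disturbed.
Not all that is in view belongs to the job. What is shaped like the full1 but pink is not meant.

How it is judged:
On the way, in this order (a step that is already met when the one before it is completed fails the run):
1. the collar is pulled up and part turned (value of joint collar_lift above 0.006 m and value of joint collar_turn between 0.4 and 1.2 rad), for 0.02 s.
2. the collar is turned to release (value of joint collar_turn above 1.25 rad), for 0.1 s.
3. the lid is swung open (value of joint lid above 1.2 rad), for 0.2 s.
At the end, for the whole second after the job is handed in: Every garnished bowl stands upright (within 0.15 rad) on the floor of a place in the carrier, as does the one packed at the start; the bare bowls stand upright on the tray; the lid is shut (under 0.04 rad), the collar turned back to lock (under 0.25 rad) and fully down (under 3 mm); all is at rest (x of full0 in the frame of carrier between -0.05 and 0.05 m and y of full0 in the frame of carrier between -0.14 and 0.14 m and z of full0 in the frame of carrier between 0 and 0.011 m and angle between each of full0, full1, full2, packed0, packed1, packed2, packed3, bare0, bare1's own z axis and vertical below 0.15 rad and x of full1 in the frame of carrier between -0.05 and 0.05 m and y of full1 in the frame of carrier between -0.14 and 0.14 m and z of full1 in the frame of carrier between 0 and 0.011 m and x of full2 in the frame of carrier between -0.05 and 0.05 m and y of full2 in the frame of carrier between -0.14 and 0.14 m and z of full2 in the frame of carrier between 0 and 0.011 m and x of packed0 in the frame of carrier between -0.05 and 0.05 m and y of packed0 in the frame of carrier between -0.14 and 0.14 m and z of packed0 in the frame of carrier between 0 and 0.011 m and x of packed1 in the frame of carrier between -0.05 and 0.05 m and y of packed1 in the frame of carrier between -0.14 and 0.14 m and z of packed1 in the frame of carrier between 0 and 0.011 m and x of packed2 in the frame of carrier between -0.05 and 0.05 m and y of packed2 in the frame of carrier between -0.14 and 0.14 m and z of packed2 in the frame of carrier between 0 and 0.011 m and x of packed3 in the frame of carrier between -0.05 and 0.05 m and y of packed3 in the frame of carrier between -0.14 and 0.14 m and z of packed3 in the frame of carrier between 0 and 0.011 m and x of bare0 in the frame of tray between -0.135 and 0.135 m and y of bare0 in the frame of tray between -0.18 and 0.18 m and z of bare0 in the frame of tray between 0 and 0.011 m and x of bare1 in the frame of tray between -0.135 and 0.135 m and y of bare1 in the frame of tray between -0.18 and 0.18 m and z of bare1 in the frame of tray between 0 and 0.011 m and value of joint lid below 0.04 rad and value of joint collar_turn below 0.25 rad and value of joint collar_lift below 0.003 m and linear speed of each of full0, full1, full2 below 0.02 m/s); the robot touches nothing.
It fails at once if the ramekin is knocked over or shoved more than 60 mm (angle between ramekin's own z axis and vertical above 0.6 rad or distance of ramekin from where it was at the start of the episode above 0.06 m).
It fails at once if the sauce bottle is knocked over or shoved more than 60 mm (angle between sauce_bottle's own z axis and vertical above 0.6 rad or distance of sauce_bottle from where it was at the start of the episode above 0.06 m).
It fails at once if the salt mill is knocked over or shoved more than 60 mm (angle between salt_mill's own z axis and vertical above 0.6 rad or distance of salt_mill from where it was at the start of the episode above 0.06 m).
Of full0, full1, full2 only 2 to 3 are there at a start; the rules pass over those that are not, and their reading is None.
Of packed0, packed1, packed2, packed3 only 1 to 1 are there at a start; the rules pass over those that are not, and their reading is None.
At some moment in a run one of full0, full1, full2 may be knocked a few centimetres aside while the robot is not near it.
Once in a run the grip may slacken for a moment while it holds something.
It also fails if it takes over 210 s, if anything falls off the work surface, if the arm or the gripper's body presses on something with over 40 N, if the wrist force passes 120 N, or if a joint passes its speed limit or range.

## Working session

There is one attempt and no reset: what is moved stays moved. The work goes in short steps, Python scripts to look and compute and a shell command to move; the robot and the scene stay as the last step left them, time stands still between calls to the robot, and variables do not carry over. Pictures are saved under pics/ and viewed, and the job is handed in when it is done.

```bash
ls; mkdir -p pics
python3 - <<'E'
from cell import *
import cv2
s=state();print({k:s[k] for k in s})
for n in ("scene","top","wrist"):
    cv2.imwrite(f"pics/{n}0.png",read_camera(n)); c=get_calibration(n); print(n,{k:v for k,v in c.items()})
print(grip_point_offset)
E
```

```text
pics
{'time': 0.0, 'joint_positions': array([ 1.24427935e+00,  9.18628000e-02,  1.23190887e+00, -2.31654600e-05,
        1.81980537e+00, -5.67324581e-02]), 'joint_vel': array([ 0.00290603,  0.00072405,  0.00020578,  0.00125879, -0.00106427,
        0.00022839]), 'joint_torque': array([-5.87545437e-04, -4.58727086e+01, -4.18026817e+01, -4.52007259e-05,
        1.14018819e-02, -4.14664271e-06]), 'eef_pos': array([0.15984842, 0.57801259, 0.23013554]), 'orientation': array([-0.69999243,  0.70137294, -0.095222  ,  0.09497035]), 'contact_force': array([ 0.14834177, -0.02293788,  0.19901687]), 'wrist_torque': array([ 0.04340602, -0.01778149,  0.00932983]), 'finger_gap': 1.0020543973232097}
scene {'mtx': array([[459.47245116,   0.        , 258.0337829 ],
       [  0.        , 459.47245116, 185.40226319],
       [  0.        ,   0.        ,   1.        ]]), 'R': array([[-0.72540492,  0.68803353, -0.01993901],
       [ 0.40094208,  0.39881914, -0.82473556],
       [-0.55949366, -0.60626162, -0.56516696]]), 't': array([ 0.44831609, -0.11382645,  1.61960877])}
top {'mtx': array([[437.83957933,  
[... 162 characters left out ...]
9957195, -0.01319818],
       [-0.98009514, -0.0229974 , -0.19719188],
       [ 0.19680395,  0.01808412, -0.98027607]]), 't': array([-0.0735569 ,  0.54896226,  1.4095257 ])}
wrist {'mtx': array([[344.72006578,   0.        , 253.61889639],
       [  0.        , 344.72006578, 188.50081383],
       [  0.        ,   0.        ,   1.        ]]), 'mount': array([[-5.14894212e-04,  9.63357141e-01,  2.68221463e-01,
        -6.77849953e-02],
       [-1.98830473e-03, -2.68221954e-01,  9.63355090e-01,
        -1.43374241e-01],
       [ 9.99997891e-01, -3.72800437e-05,  2.05355350e-03,
         2.50403300e-04],
       [ 0.00000000e+00,  0.00000000e+00,  0.00000000e+00,
         1.00000000e+00]])}
0.0187
```

View pics/scene0.png

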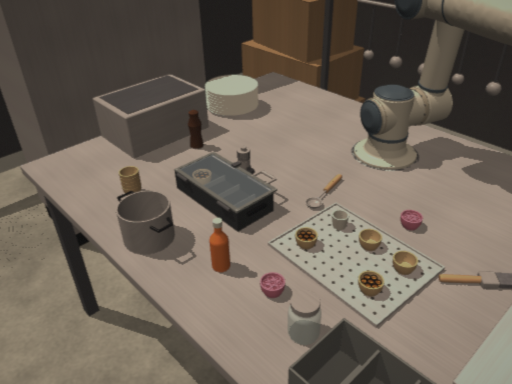

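View pics/top0.png

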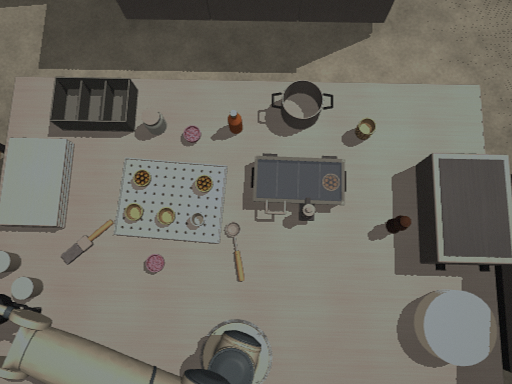

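View pics/wrist0.png

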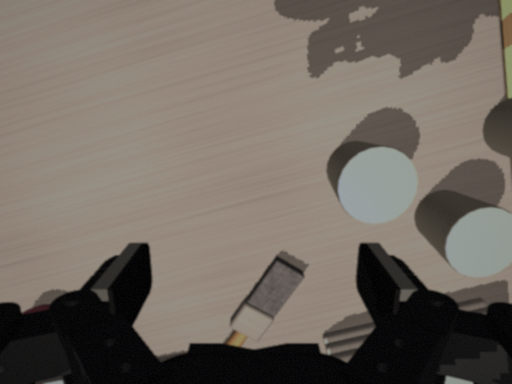

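The top picture shows the carrier at about (299,180), with the lock at (308,208) and the handle at (276,208). The packed bowl is at (330,182), in the right-hand place 3. On the tray are two garnished bowls at (143,178) and (204,184), bare bowls at (135,214) and (167,216), and the ramekin at (197,220). Next I measure positions with the networks.

```bash
cat > h.py <<'E'
from cell import *
import numpy as np, cv2
from scipy.spatial.transform import Rotation as Rn
def q2R(q): return Rn.from_quat([q[1],q[2],q[3],q[0]]).as_matrix()
def world(cam,p,s=None):
    c=get_calibration(cam)
    if cam=="wrist":
        m=c["mount"]; pt=m[:3,:3]@p+m[:3,3]
        return q2R(s["orientation"])@pt+s["eef_pos"]
    return c["R"].T@(np.asarray(p)-c["t"])
def proj(cam,X,s=None):
    c=get_calibration(cam)
    if cam=="wrist":
        m=c["mount"]; pt=q2R(s["orientation"]).T@(np.asarray(X)-s["eef_pos"])
        p=m[:3,:3].T@(pt-m[:3,3])
    else: p=c["R"]@np.asarray(X)+c["t"]
    u=c["mtx"]@p; return u[:2]/u[2]
def ray(cam,uv,z,s=None):
    c=get_calibration(cam); d=np.linalg.inv(c["mtx"])@np.array([uv[0],uv[1],1.])
    if cam=="wrist":
        m=c["mount"];R=q2R(s["orientation"])
        o=R@m[:3,3]+s["eef_pos"]; d=R@m[:3,:3]@d
    else:
        o=-c["R"].T@c["t"]; d=c["R"].T@d
    return o+d*(z-o[2])/d[2]
def delta(target,Rt=None,s=None):
    """shift in tool axes, and rotvec deg"""
    s=s or state();R=q2R(s["orientation"])
    sh=R.T@(np.asarray(target)-s["eef_pos"])
    rv=np.zeros(3) if Rt is None else np.degrees(Rn.from_matrix(R.T@Rt).as_rotvec())
    return np.round(rv,2),np.round(sh,4)
def down(a):
    """tool pointing down, jaw axis z at heading a (rad) in world"""
    z=np.array([np.cos(a),np.sin(a),0]);y=np.array([0,0,-1.]);x=np.cross(y,z)
    return np.stack([x,y,z],1)
E
python3 - <<'E'
from h import *
s=state();print(q2R(s["orientation"]).round(3))
for cam in ("top","scene"):
    read_camera(cam)
    for q in ("full0","bare0","ramekin","packed0","carrier","tray","collar_grip","lid_bar","lid_hinge","place0","place1","place2","place3","sauce_bottle","salt_mill"):
        r=tip_of(cam,q)
        print(cam,q,[(round(d["score"],2),world(cam,d["xyz"]).round(3).tolist()) for d in r[:6]])
E
```

```text
[[ 0.964 -0.     0.267]
 [-0.267 -0.001  0.964]
 [-0.    -1.    -0.002]]
top full0 [(0.8, [0.572, 0.334, 0.005]), (0.73, [0.557, 0.127, 0.001]), (0.63, [0.738, 0.18, -0.004]), (0.59, [0.29, 0.273, 0.002])]
top bare0 [(0.71, [0.447, 0.245, 0.001]), (0.56, [0.456, 0.352, 0.005])]
top ramekin [(0.5, [0.431, 0.143, 0.008]), (0.29, [0.576, -0.197, -0.0])]
top packed0 [(0.53, [0.575, -0.193, -0.001])]
top carrier [(0.78, [0.579, -0.195, -0.0])]
top tray [(0.58, [0.506, 0.246, -0.001])]
top collar_grip [(0.51, [0.466, -0.225, 0.102])]
top lid_bar [(0.97, [0.463, -0.116, 0.066])]
top lid_hinge [(0.61, [0.65, -0.12, 0.066])]
top place0 []
top place1 []
top place2 []
top place3 []
top sauce_bottle [(0.72, [0.77, 0.026, -0.001]), (0.69, [0.446, 0.246, 0.001])]
top salt_mill [(0.54, [0.43, -0.524, 0.003])]
scene full0 [(0.84, [0.741, 0.173, -0.001]), (0.71, [0.461, 0.355, 0.005]), (0.64, [0.293, 0.277, 0.0]), (0.6, [0.575, 0.34, 0.007]), (0.57, [0.563, 0.121, 0.008])]
scene bare0 [(0.98, [0.444, 0.243, 0.002])]
scene ramekin [(0.65, [0.437, 0.135, 0.006])]
scene packed0 []
scene carrier [(0.64, [0.581, -0.195, 0.006])]
scene tray [(0.72, [0.507, 0.241, -0.002])]
scene collar_grip [(0.49, [0.467, -0.224, 0.104])]
scene lid_bar [(0.8, [0.462, -0.119, 0.066])]
scene lid_hinge []
scene place0 [(0.65, [0.581, -0.087, 0.008])]
scene place1 [(0.65, [0.581, -0.087, 0.008])]
scene place2 [(0.65, [0.581, -0.087, 0.008])]
scene place3 [(0.65, [0.581, -0.087, 0.008])]
scene sauce_bottle [(0.76, [0.775, 0.026, -0.001])]
scene salt_mill [(0.97, [0.435, -0.521, -0.0]), (0.73, [0.579, 0.335, 0.008])]
```

Run:
```python
from h import *
print(delta([0.42,0.30,0.30],down(np.pi/2)))
```

```text
(array([ -0.  , -15.46,   0.  ]), array([ 0.3249, -0.0687, -0.1989]))
```

```bash
python3 -m pendant '0 -5 0 0.04 -0.01 -0.025 1; 0 -8 0 0.08 -0.02 -0.05 1; 0 -15.5 0 0.12 -0.03 -0.075 1; 0 -15.5 0 0.16 -0.04 -0.1 1; 0 -15.5 0 0.2 -0.05 -0.125 1; 0 -15.5 0 0.24 -0.06 -0.15 1; 0 -15.5 0 0.28 -0.069 -0.175 1; 0 -15.5 0 0.325 -0.069 -0.199 1'
python3 - <<'E'
from h import *
s=state();print(s["eef_pos"],s["time"],s["joint_positions"].round(3)); print(delta([0.42,0.24,0.30],down(np.pi/2)))
print(delta([0.40,-0.18,0.30],down(np.pi/2)))
E
```

```text
time: 2.42
eef_pos: [0.3813, 0.3386, 0.2965]
orientation: [0.708, -0.707, -0.001, -0.0]
contact_force: [0.9, 0.6, 0.3]
finger_gap: 1.001
[0.38133672 0.33861762 0.29653184] 2.4167 [ 0.659 -0.129  1.332  0.     1.936 -0.912]
(array([-0.09,  0.06,  0.11]), array([ 0.0386, -0.0035, -0.0987]))
(array([-0.09,  0.06,  0.11]), array([ 0.0181, -0.0042, -0.5186]))
```

```bash
python3 -m pendant '0 0 0 0.03 -0.003 -0.04 1; 0 0 0 0.038 -0.003 -0.08 1; 0 0 0 0.038 -0.003 -0.099 1; 0 0 0 0.038 -0.003 -0.099 1;0 0 0 0.038 -0.003 -0.099 1'
python3 - <<'E'
from h import *
s=state();print(s["eef_pos"])
cv2.imwrite("pics/w1.png",read_camera("wrist"))
for q in ("full0","bare0","ramekin","tray"):
    r=tip_of("wrist",q)
    print(q,[(round(d["score"],2),world("wrist",d["xyz"],s).round(3).tolist()) for d in r[:6]])
E
```

```text
time: 2.83
eef_pos: [0.4199, 0.2385, 0.2999]
orientation: [0.708, -0.706, -0.0, -0.002]
contact_force: [0.7, 0.6, 0.9]
finger_gap: 1.002
[0.41988963 0.23853175 0.29992341]
full0 [(0.98, [0.555, 0.133, 0.009]), (0.68, [0.574, 0.339, 0.009])]
bare0 [(0.83, [0.446, 0.246, 0.004])]
ramekin [(0.95, [0.435, 0.14, 0.006]), (0.35, [0.508, 0.244, 0.004])]
tray [(0.85, [0.507, 0.246, 0.004])]
```

View pics/w1.png

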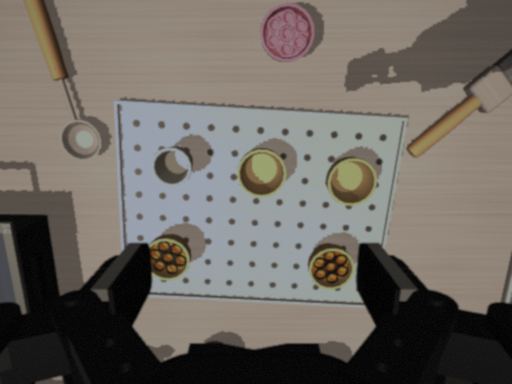

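The wrist picture confirms two garnished bowls at (168,259) and (331,267), bare bowls at (262,172) and (351,181), and the ramekin at (173,166). I move on to the carrier.

```bash
python3 -m pendant '0 0 0 0 0 -0.04 1; 0 0 0 0 0 -0.08 1; 0 0 0 0 0 -0.12 1; 0 0 0 0 0 -0.16 1;0 0 0 0 0 -0.20 1;0 0 0 0 0 -0.24 1;0 0 0 -0.01 0 -0.28 1;0 0 0 -0.02 0 -0.32 1' && python3 -m pendant '0 0 0 0 0 -0.03 1; 0 0 0 0 0 -0.06 1; 0 0 0 0 0 -0.1 1; 0 0 0 0 0 -0.1 1; 0 0 0 0 0 -0.1 1'
python3 - <<'E'
from h import *
s=state();print(s["eef_pos"],s["joint_positions"].round(3))
cv2.imwrite("pics/w2.png",read_camera("wrist"))
for q in ("packed0","carrier","collar_grip","lid_bar","lid_hinge","place0"):
    r=tip_of("wrist",q)
    print(q,[(round(d["score"],2),world("wrist",d["xyz"],s).round(4).tolist()) for d in r[:6]])
E
```

```text
time: 3.75
eef_pos: [0.3998, -0.0802, 0.2984]
orientation: [0.708, -0.706, -0.002, 0.002]
contact_force: [0.9, -0.7, 0.1]
finger_gap: 0.999
time: 4.17
eef_pos: [0.4004, -0.181, 0.2975]
orientation: [0.708, -0.706, -0.001, 0.001]
contact_force: [-0.5, 0.4, -0.7]
finger_gap: 0.996
[ 0.40037873 -0.18104134  0.29746347] [-5.040e-01 -3.110e-01  1.485e+00  2.000e-03  1.969e+00 -2.077e+00]
packed0 []
carrier [(0.64, [0.5858, -0.1964, -0.0021])]
collar_grip [(0.71, [0.4667, -0.2164, 0.1044])]
lid_bar [(0.85, [0.4606, -0.1135, 0.0726])]
lid_hinge [(0.66, [0.6533, -0.1137, 0.0588])]
place0 []
```

View pics/w2.png

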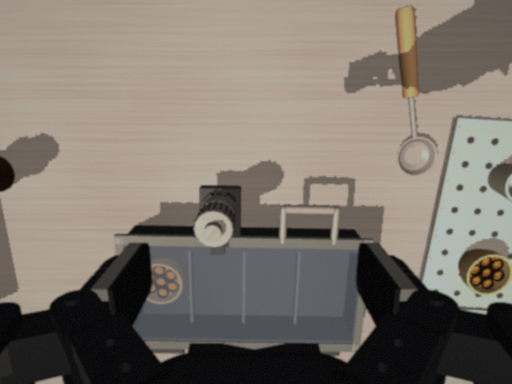

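Run:
```python
from h import *
s=state()
img=read_camera("wrist")
cv2.imwrite("pics/w2c.png",cv2.resize(img[160:360,100:400],(800,533),interpolation=cv2.INTER_CUBIC))
t=read_camera("top")
cv2.imwrite("pics/t2c.png",cv2.resize(t[140:230,230:360],(780,540),interpolation=cv2.INTER_CUBIC))
print(ray("wrist",(212,231),.126,s),ray("wrist",(309,209),.068,s))
```

```text
[ 0.46516191 -0.21838283  0.126     ] [ 0.46161951 -0.11371459  0.068     ]
```

View pics/w2c.png

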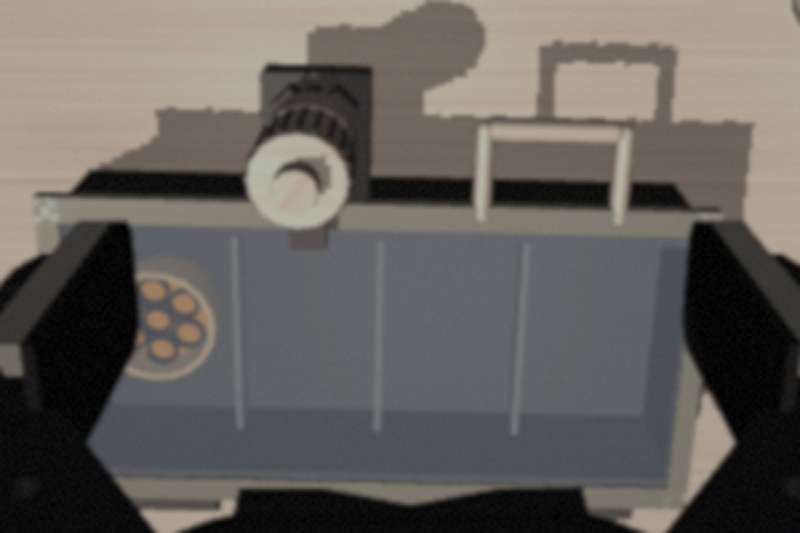

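View pics/t2c.png

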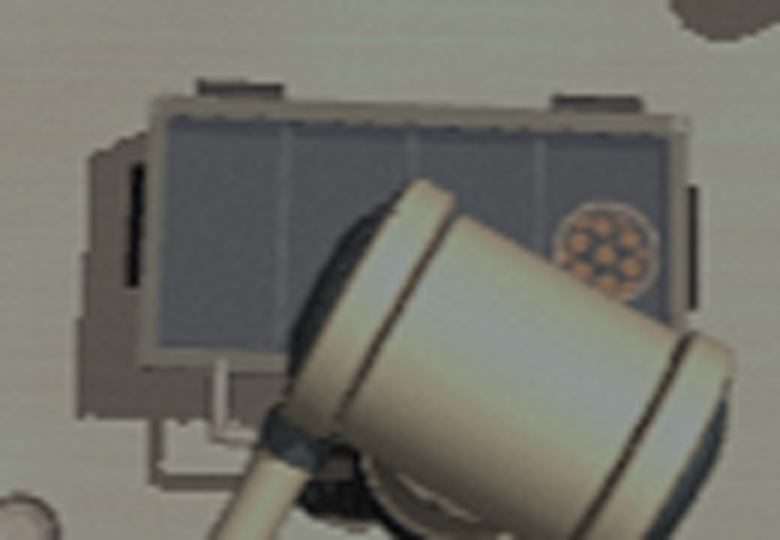

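Run:
```python
from h import *
t=cv2.imread("pics/top0.png")
cv2.imwrite("pics/t0c.png",cv2.resize(t[145:225,240:360],(780,520),interpolation=cv2.INTER_CUBIC))
s=state();print(proj("wrist",s["eef_pos"],s), proj("wrist",s["eef_pos"]+[0,0,.019],s))
print(delta([0.466,-0.221,0.17],down(np.pi/2)))
```

```text
[252.51928997 247.3879957 ] [252.54950736 268.02034334]
(array([-0.09,  0.4 ,  0.09]), array([ 0.065 ,  0.1285, -0.0423]))
```

View pics/t0c.png

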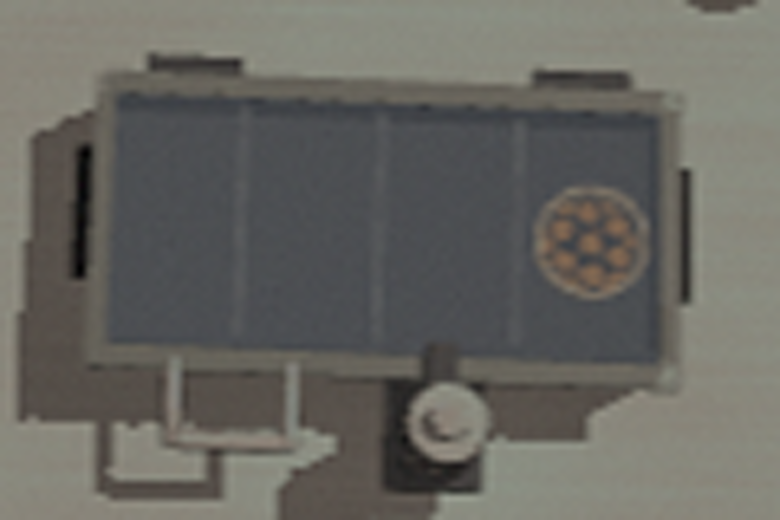

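```bash
python3 - <<'E'
from h import *
f=lambda u,v:(u/6.5+240-.42,v/6.5+145-.42)
for n,p,z in (("col",(446,421),.117),("bar",(231,441),.068),("LT",(103,78),.068),("RT",(685,95),.068),("LB",(90,367),.068),("RB",(672,388),.068)):
    print(n,ray("top",f(*p),z).round(4))
E
python3 -m pendant '0 0 0 0.03 0.03 -0.02 1; 0 0 0 0.065 0.06 -0.042 1;0 0 0 0.065 0.09 -0.042 1;0 0 0 0.065 0.125 -0.042 1;0 0 0 0.065 0.128 -0.042 1'
python3 - <<'E'
from h import *
s=state();print(s["eef_pos"])
cv2.imwrite("pics/w3.png",read_camera("wrist"))
print(proj("wrist",s["eef_pos"],s))
E
```

```text
col [ 0.4646 -0.2215  0.117 ]
bar [ 0.459  -0.1184  0.068 ]
LT [ 0.6462 -0.0489  0.068 ]
RT [ 0.6439 -0.3484  0.068 ]
LB [ 0.495  -0.0465  0.068 ]
RB [ 0.4913 -0.3399  0.068 ]
time: 5.03
eef_pos: [0.4634, -0.219, 0.1614]
orientation: [0.71, -0.704, 0.001, 0.006]
contact_force: [-0.7, 0.2, -1.8]
finger_gap: 0.998
[ 0.46340593 -0.21896707  0.16144672]
[252.5098252  247.40011711]
```

View pics/w3.png

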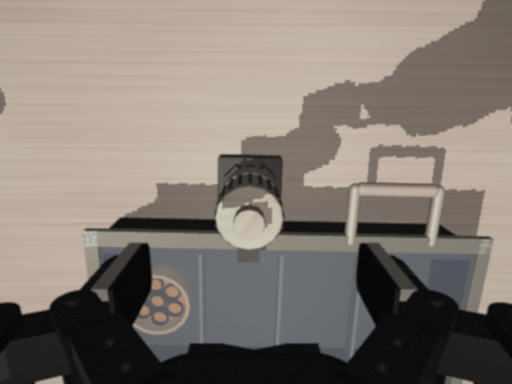

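Run:
```python
from h import *
s=state();print(s["eef_pos"],s["orientation"],s["joint_vel"].round(3))
im=read_camera("wrist"); print(tip_of("wrist","collar_grip"))
s=state();print(s["eef_pos"],s["orientation"])
cv2.imwrite("pics/w3c.png",cv2.resize(im[140:270,200:300],(600,780),interpolation=cv2.INTER_CUBIC)[:600])
print(ray("wrist",(249,218),.126,s),ray("wrist",(249.5,222),.116,s))
print(delta([0.4655,-0.221,0.085],down(np.pi/2)))
r=tip_of("wrist","collar_grip"); print([world("wrist",d["xyz"],s) for d in r])
```

```text
[ 0.46403557 -0.21933022  0.16521429] [ 7.09414145e-01 -7.04772994e-01 -1.03409145e-04  5.15632479e-03] [-0.    -0.05  -0.111 -0.001  0.044 -0.001]
[{'xyz': [-0.0019, 0.0139, 0.2189], 'score': 0.89}]
[ 0.46620335 -0.22058149  0.17216684] [ 0.70748117 -0.70672128 -0.00355158  0.00167878]
[ 0.46941601 -0.22261416  0.126     ] [ 0.4758109  -0.22237544  0.116     ]
(array([-0.06,  0.42,  0.15]), array([-0.0009,  0.0872, -0.0005]))
[array([ 0.47088112, -0.22174743,  0.10843659])]
```

View pics/w3c.png

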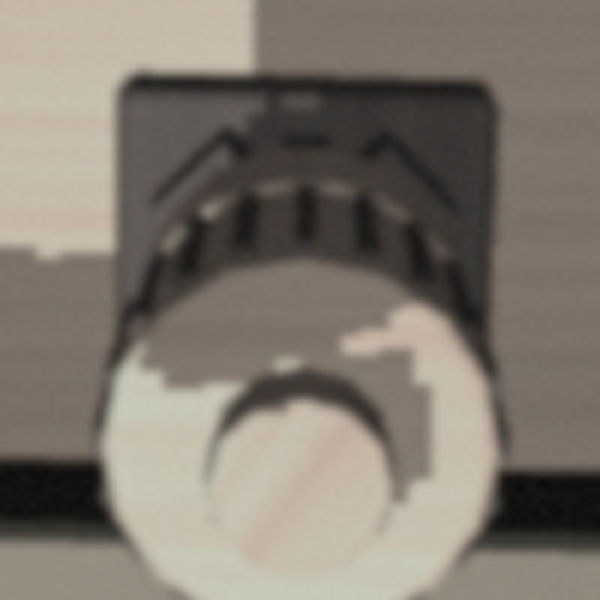

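Run:
```python
from h import *
s=state();print(s["eef_pos"],s["orientation"],abs(s["joint_vel"]).max())
im=read_camera("wrist")
cv2.imwrite("pics/w3d.png",cv2.resize(im[150:280,200:300],(600,780),interpolation=cv2.INTER_CUBIC)[180:780])
g=cv2.GaussianBlur(cv2.cvtColor(im,cv2.COLOR_BGR2GRAY),(0,0),1)
for v in (.126,.116): print(proj("wrist",[.466,-.221,v],s), proj("wrist",[.466,-.225,v],s), proj("wrist",[.47,-.221,v],s))
r=tip_of("wrist","collar_grip"); print([world("wrist",d["xyz"],s) for d in r])
```

```text
[ 0.46678631 -0.22096001  0.17379811] [-7.06919565e-01  7.07279341e-01  4.49481930e-03 -6.76641219e-04] 0.02261050729885603
[252.58843586 210.41535457] [245.76366572 210.36848287] [252.54088929 216.82488659]
[252.60996072 204.95790883] [246.0953046  204.91279181] [252.56445251 211.1058232 ]
[array([ 0.46616235, -0.22155802,  0.10228587])]
```

View pics/w3d.png

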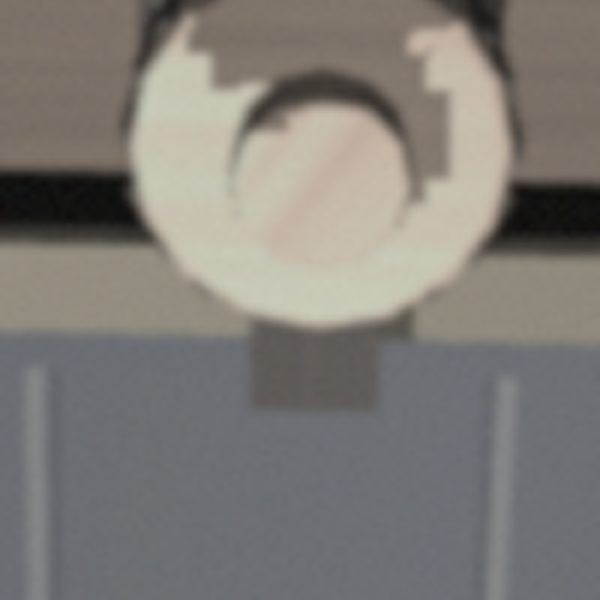

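Run:
```python
from h import *
print(delta([0.466,-0.2206,0.082],down(np.pi/2-.01)))
```

```text
(array([0.08, 0.98, 0.4 ]), array([-0.0017,  0.0924,  0.0008]))
```

```bash
python3 -m pendant '0 1 0.4 -0.001 0.03 0.001 1; 0 1 0.4 -0.002 0.06 0.001 1;0 1 0.4 -0.002 0.08 0.001 1;0 1 0.4 -0.002 0.09 0.001 1;0 1 0.4 -0.002 0.092 0.001 1;0 1 0.4 -0.002 0.092 0.001 1;0 1 0.4 -0.002 0.092 0.001 1' 60
python3 - <<'E'
from h import *
s=state()
print(delta([0.466,-0.2206,0.082],down(np.pi/2-.01)))
cv2.imwrite("pics/w4.png",read_camera("wrist"))
E
```

```text
time: 5.92
eef_pos: [0.4668, -0.221, 0.0849]
orientation: [-0.706, 0.708, -0.003, 0.005]
contact_force: [-1.2, -0.0, 0.3]
finger_gap: 0.997
(array([ 0.18, -0.02,  0.18]), array([-0.0008,  0.0029,  0.0004]))
```

View pics/w4.png

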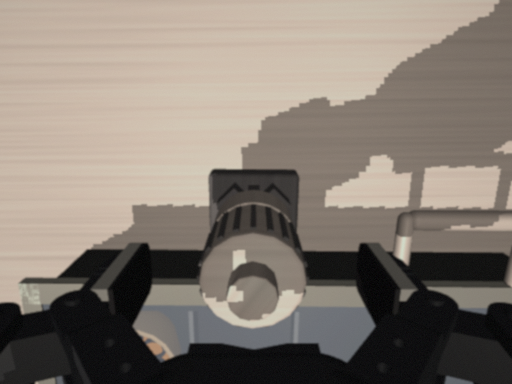

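The collar sits centred between the fingers at about (252,270). I close on it.

```bash
python3 -m pendant '0 0 0 -0.001 0.002 0 0; 0 0 0 -0.001 0.002 0 -0.5; 0 0 0 -0.001 0.002 0 -1;0 0 0 -0.001 0.002 0 -1;0 0 0 -0.001 0.002 0 -1;0 0 0 -0.001 0.002 0 -1;0 0 0 -0.001 0.002 0 -1;0 0 0 -0.001 0.002 0 -1' 70;python3 -m pendant '0 0 0 0 0 0 -1; 0 0 0 0 0 0 -1;0 0 0 0 0 0 -1;0 0 0 0 0 0 -1'
```

```text
time: 6.63
eef_pos: [0.4662, -0.2212, 0.0838]
orientation: [-0.706, 0.708, -0.002, 0.005]
contact_force: [-0.9, -1.2, 5.2]
finger_gap: 0.452
time: 6.97
eef_pos: [0.4661, -0.2212, 0.0838]
orientation: [-0.706, 0.708, -0.002, 0.005]
contact_force: [-0.9, 0.6, 3.1]
finger_gap: 0.453
```

```bash
python3 -m pendant '0 0 0 0 -0.005 0 -1; 0 0 0 0 -0.010 0 -1;0 0 0 0 -0.014 0 -1;0 0 0 0 -0.014 0 -1;0 0 0 0 -0.014 0 -1;0 0 0 0 -0.014 0 -1'
```

```text
time: 7.47
eef_pos: [0.466, -0.2211, 0.096]
orientation: [-0.706, 0.708, -0.002, 0.005]
contact_force: [5.2, -3.2, -8.8]
finger_gap: 0.449
```

```bash
python3 -m pendant '0 7 0 0 -0.001 0 -1; 0 14 0 0 -0.001 0 -1;0 21 0 0 -0.001 0 -1;0 28 0 0 -0.001 0 -1;0 35 0 0 -0.001 0 -1;0 42 0 0 -0.001 0 -1;0 45 0 0 -0.001 0 -1;0 45 0 0 -0.001 0 -1'
python3 - <<'E'
from h import *
s=state()
print(delta([0.466,-0.221,0.097],down(-.01)),s["joint_positions"].round(3), s["wrist_torque"].round(2))
E
```

```text
time: 8.13
eef_pos: [0.4657, -0.2216, 0.0952]
orientation: [-0.65, 0.652, -0.274, 0.276]
contact_force: [4.1, -4.3, -9.1]
finger_gap: 0.449
(array([-3.000e-02,  4.478e+01,  2.600e-01]), array([-0.0002, -0.0018,  0.0006])) [-0.509 -0.124  1.684 -0.002  1.578 -1.28 ] [-0.77 -0.67 -0.06]
```

```bash
python3 -m pendant '0 7 0 0 -0.001 0 -1; 0 14 0 0 -0.001 0 -1;0 21 0 0 -0.001 0 -1;0 28 0 0 -0.001 0 -1;0 35 0 0 -0.001 0 -1;0 42 0 0 -0.001 0 -1;0 45 0 0 -0.001 0 -1;0 45 0 0 -0.001 0 -1'
python3 - <<'E'
from h import *
s=state()
print(delta([0.466,-0.221,0.097],down(-.01)),s["joint_positions"].round(3), s["wrist_torque"].round(2))
cv2.imwrite("pics/w5.png",read_camera("wrist"));cv2.imwrite("pics/s5.png",read_camera("scene"))
E
```

```text
time: 8.8
eef_pos: [0.4652, -0.222, 0.0944]
orientation: [-0.495, 0.497, -0.503, 0.505]
contact_force: [1.9, -3.7, -9.1]
finger_gap: 0.452
(array([-0.01, -0.43,  0.22]), array([-0.001 , -0.0026,  0.0008])) [-0.509 -0.123  1.685 -0.003  1.578 -0.491] [-0.6  -0.55 -0.04]
```

View pics/w5.png

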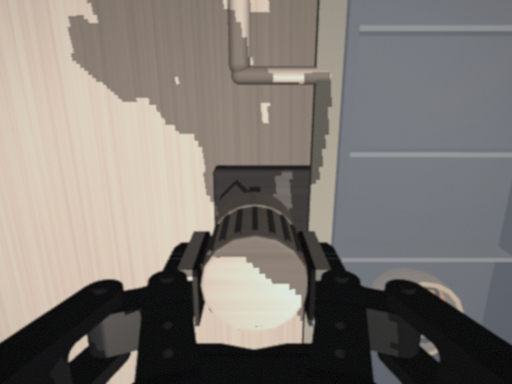

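```bash
python3 -m pendant '0 0 0 0 0.004 0 -1; 0 0 0 0 0.008 0 -1;0 0 0 0 0.011 0 -1;0 0 0 0 0.011 0 -1;0 0 0 0 0.011 0 -1' && python3 -m pendant '0 0 0 0 0 0 0; 0 0 0 0 0 0 0.5;0 0 0 0 0 0 1;0 0 0 0 0 0 1;0 0 0 0 0 0 1;0 0 0 0 0 0 1'
```

```text
time: 9.32
eef_pos: [0.4654, -0.222, 0.0838]
orientation: [-0.496, 0.497, -0.502, 0.505]
contact_force: [2.5, -1.3, 0.0]
finger_gap: 0.446
time: 9.82
eef_pos: [0.4653, -0.2219, 0.0839]
orientation: [-0.496, 0.497, -0.502, 0.505]
contact_force: [0.5, -0.2, -0.5]
finger_gap: 1.002
```

```bash
python3 -m pendant '0 0 0 0 -0.03 0 1; 0 0 0 0 -0.07 0 1;0 0 0 0 -0.11 0 1;0 0 0 0 -0.15 0 1;0 0 0 -0.04 -0.17 0 1;0 0 0 -0.07 -0.17 0 1;0 0 0 -0.07 -0.17 0 1'
python3 - <<'E'
from h import *
s=state();print(s["eef_pos"])
cv2.imwrite("pics/w6.png",read_camera("wrist"))
for q in ("lid_bar","lid_hinge","collar_grip"):
    r=tip_of("wrist",q)
    print(q,[(round(d["score"],2),world("wrist",d["xyz"],s).round(4).tolist()) for d in r[:6]])
E
```

```text
time: 10.4
eef_pos: [0.4671, -0.1475, 0.2569]
orientation: [-0.498, 0.497, -0.5, 0.505]
contact_force: [-0.4, -0.4, -0.3]
finger_gap: 1.001
[ 0.46706544 -0.14745848  0.25691878]
lid_bar [(0.78, [0.4634, -0.1144, 0.0666])]
lid_hinge [(0.91, [0.6536, -0.1159, 0.0596])]
collar_grip [(0.71, [0.4681, -0.2209, 0.1019]), (0.71, [0.4623, -0.1133, 0.0706])]
```

View pics/w6.png

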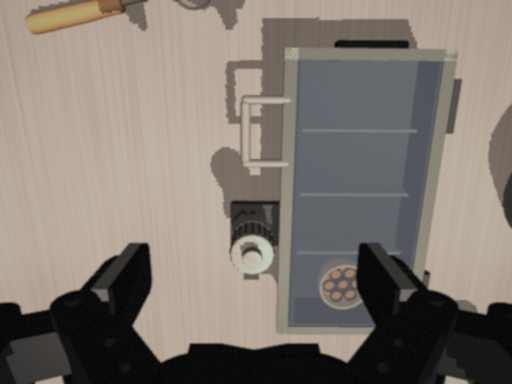

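The lug now points to -y at (250,277), clear of the lid. The bar's middle is at (246,132).

Run:
```python
from h import *
s=state();im=read_camera("wrist");print(s["eef_pos"])
cv2.imwrite("pics/w6c.png",cv2.resize(im[40:290,200:320],(384,800))[:600] if 0 else cv2.resize(im[80:180,220:320],(600,600),interpolation=cv2.INTER_CUBIC))
print(proj("wrist",[.46,-.1155,.068],s),proj("wrist",[.46,-.1155-.025,.068],s),proj("wrist",[.466,-.2206,.126],s))
print(delta([.461,-.1155,.12],down(-.01),s))
```

```text
[ 0.46601953 -0.15163415  0.25287195]
[246.43427508 127.69966657] [246.94671753 153.97546075] [254.40046778 257.56124627]
(array([ 0.03, -0.26,  0.24]), array([-0.0366,  0.1327, -0.0055]))
```

View pics/w6c.png

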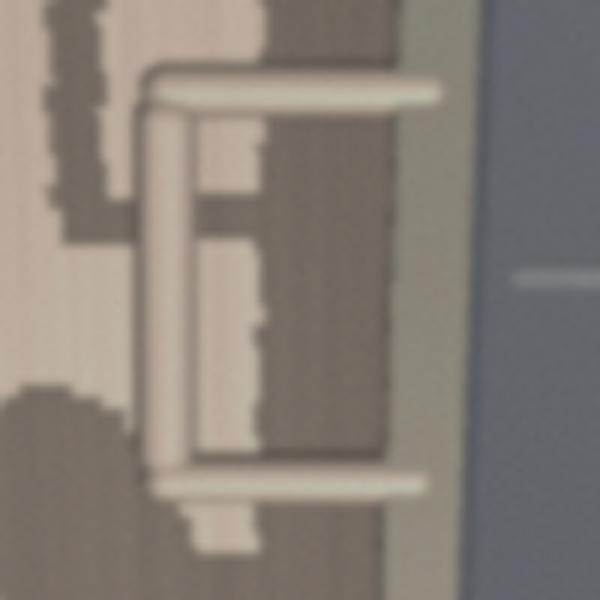

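```bash
python3 -m pendant '0 0 0 -0.02 0.03 -0.003 -0.4; 0 0 0 -0.037 0.06 -0.006 -0.4;0 0 0 -0.037 0.09 -0.006 -0.4;0 0 0 -0.037 0.125 -0.006 -0.4;0 0 0 -0.037 0.133 -0.006 -0.4;0 0 0 -0.037 0.133 -0.006 -0.4;0 0 0 -0.037 0.133 -0.006 -0.4' 40
python3 - <<'E'
from h import *
s=state();im=read_camera("wrist");print(s["eef_pos"])
cv2.imwrite("pics/w7.png",im)
print(proj("wrist",[.4615,-.115,.068],s),proj("wrist",s["eef_pos"],s))
print(delta([.4605,-.115,.050],down(-.01),s))
E
```

```text
time: 11.23
eef_pos: [0.4604, -0.116, 0.1202]
orientation: [-0.495, 0.497, -0.503, 0.505]
contact_force: [-0.2, -0.1, 1.2]
finger_gap: 0.3
[ 0.46042963 -0.11597798  0.12022439]
[254.89436554 209.25082006] [252.82318711 249.14265243]
(array([ 0.07, -0.36,  0.22]), array([-0.0013,  0.0702,  0.0001]))
```

View pics/w7.png

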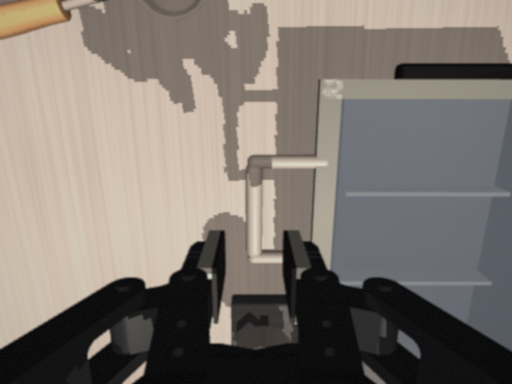

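```bash
python3 -m pendant '0 0 0 -0.001 0.02 0 -0.4; 0 0 0 -0.001 0.04 0 -0.4;0 0 0 -0.001 0.055 0 -0.4;0 0 0 -0.001 0.066 0 -0.4;0 0 0 -0.001 0.070 0 -0.4;0 0 0 -0.001 0.070 0 -0.4;0 0 0 -0.001 0.070 0 -0.4'
python3 - <<'E'
from h import *
s=state();im=read_camera("wrist");print(s["eef_pos"])
cv2.imwrite("pics/w8.png",im)
E
```

```text
time: 11.87
eef_pos: [0.4621, -0.1158, 0.0531]
orientation: [-0.495, 0.496, -0.502, 0.506]
contact_force: [0.1, 0.3, 0.7]
finger_gap: 0.301
[ 0.46205676 -0.11580016  0.05308885]
```

View pics/w8.png

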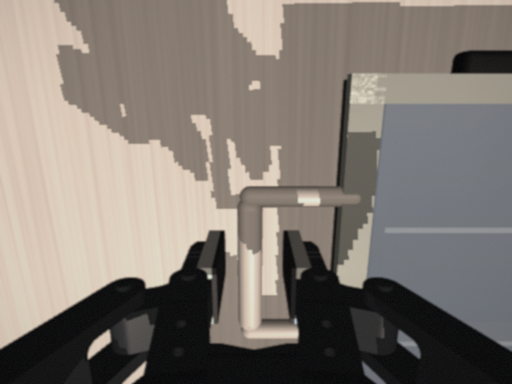

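```bash
python3 -m pendant '0 0 0 0 0.003 0 -1;0 0 0 0 0.003 0 -1;0 0 0 0 0.003 0 -1;0 0 0 0 0.003 0 -1;0 0 0 0 0.003 0 -1;0 0 0 0 0.003 0 -1' 40
```

```text
time: 12.42
eef_pos: [0.4605, -0.1161, 0.0519]
orientation: [-0.494, 0.497, -0.503, 0.506]
contact_force: [-12.4, 1.9, 10.2]
finger_gap: 0.097
```

```bash
python3 -m pendant '0 0 0 0 -0.010 0 -1;0 0 0 0 -0.019 0.001 -1;0 0 0 0 -0.028 0.002 -1;0 0 0 0 -0.038 0.004 -1;0 0 0 0 -0.047 0.006 -1;0 0 0 0 -0.056 0.0085 -1;0 0 0 0 -0.056 0.0085 -1' 30;  python3 - <<'E'
from h import *
cv2.imwrite("pics/w9.png",read_camera("wrist"))
s=state();print(s["eef_pos"])
R=q2R(s["orientation"]);print(R.round(3))
h=np.array([.651,s["eef_pos"][1],.068-.0165])
for th in (.4,.5,.6,.7,.8,.9,1.,1.1,1.2,1.3,1.4,1.5,1.6,1.7):
    print(th,np.round(R.T@(h+np.array([-.19*np.cos(th),0,.19*np.sin(th)])-s["eef_pos"]),4))
E
```

```text
time: 13.0
eef_pos: [0.4699, -0.1162, 0.1103]
orientation: [-0.494, 0.497, -0.502, 0.506]
contact_force: [-1.5, -1.4, 0.3]
finger_gap: 0.099
[ 0.469594   -0.1162143   0.10957819]
[[-0.017  0.001  1.   ]
 [-1.    -0.007 -0.017]
 [ 0.007 -1.     0.001]]
0.4 [ 0.     -0.0159  0.0064]
0.5 [-0.     -0.033   0.0147]
0.6 [-0.0001 -0.0492  0.0246]
0.7 [-0.0002 -0.0643  0.0362]
0.8 [-0.0003 -0.0782  0.0491]
0.9 [-0.0004 -0.0907  0.0634]
1.0 [-0.0006 -0.1017  0.0789]
1.1 [-0.0008 -0.1111  0.0953]
1.2 [-0.0011 -0.1189  0.1127]
1.3 [-0.0013 -0.1248  0.1307]
1.4 [-0.0016 -0.129   0.1493]
1.5 [-0.0019 -0.1313  0.1681]
1.6 [-0.0022 -0.1316  0.1871]
1.7 [-0.0025 -0.1301  0.206 ]
```

View pics/w9.png

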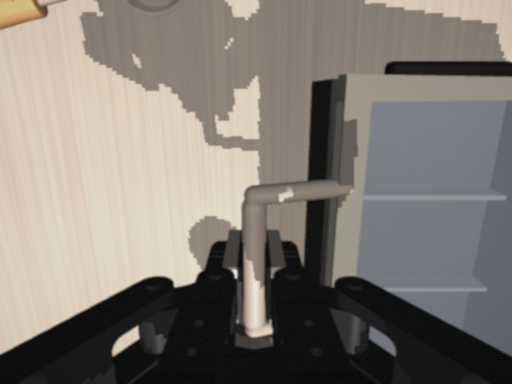

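The lid is lifting with the bar held firmly at (255,260). I continue along the arc.

```bash
python3 -m pendant '0 0 0 0 -0.016 0.0065 -1;0 0 0 0 -0.033 0.0147 -1;0 0 0 0 -0.049 0.0246 -1;0 0 0 0 -0.064 0.036 -1;0 0 0 0 -0.078 0.049 -1;0 0 0 0 -0.091 0.0635 -1;0 0 0 0 -0.102 0.079 -1;0 0 0 0 -0.111 0.095 -1';  python3 - <<'E'
from h import *
s=state();print(s["eef_pos"],s["joint_positions"].round(3))
R=q2R(s["orientation"])
h=np.array([.651,s["eef_pos"][1],.068-.0165])
for th in (1.1,1.2,1.3,1.4,1.5,1.6,1.7):
    print(th,np.round(R.T@(h+np.array([-.19*np.cos(th),0,.19*np.sin(th)])-s["eef_pos"]),4))
E
```

```text
time: 13.72
eef_pos: [0.5636, -0.1179, 0.2235]
orientation: [-0.493, 0.498, -0.502, 0.507]
contact_force: [-9.1, -3.4, 8.9]
finger_gap: 0.102
[ 0.56355773 -0.11785138  0.22348417] [-0.26   0.023  1.315 -0.009  1.802 -0.244]
1.1 [-0.      0.0027  0.0013]
1.2 [-0.0003 -0.0051  0.0186]
1.3 [-0.0006 -0.0111  0.0366]
1.4 [-0.0009 -0.0153  0.0551]
1.5 [-0.0012 -0.0176  0.074 ]
1.6 [-0.0015 -0.018   0.093 ]
1.7 [-0.0019 -0.0165  0.1119]
```

```bash
python3 -m pendant '0 0 0 0 -0.003 0.010 -1;0 0 0 0 -0.007 0.0186 -1;0 0 0 0 -0.010 0.028 -1;0 0 0 0 -0.013 0.037 -1;0 0 0 0 -0.015 0.046 -1;0 0 0 0 -0.017 0.055 -1;0 0 0 0 -0.018 0.064 -1;0 0 0 0 -0.019 0.074 -1';  python3 - <<'E'
from h import *
s=state();print(s["eef_pos"],s["joint_positions"].round(3))
cv2.imwrite("pics/s10.png",read_camera("scene"));cv2.imwrite("pics/w10.png",read_camera("wrist"))
R=q2R(s["orientation"])
h=np.array([.651,s["eef_pos"][1],.068-.0165])
for th in (1.4,1.5,1.6,1.7):
    print(th,np.round(R.T@(h+np.array([-.19*np.cos(th),0,.19*np.sin(th)])-s["eef_pos"]),4))
E
```

```text
time: 14.38
eef_pos: [0.6373, -0.1192, 0.2439]
orientation: [-0.493, 0.498, -0.502, 0.507]
contact_force: [-3.6, -2.0, 6.4]
finger_gap: 0.097
[ 0.63733294 -0.1191598   0.24394596] [-0.233  0.227  1.058 -0.009  1.855 -0.217]
1.4 [ 0.0003  0.0052 -0.0186]
1.5 [-0.      0.0029  0.0002]
1.6 [-0.0004  0.0025  0.0192]
1.7 [-0.0007  0.004   0.0381]
```

View pics/s10.png

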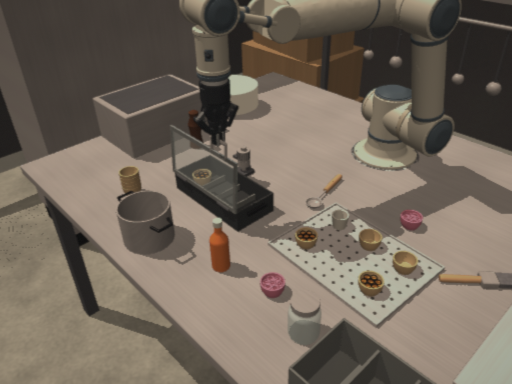

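View pics/w10.png

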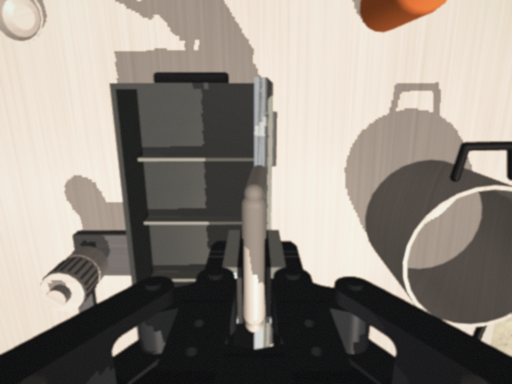

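```bash
python3 -m pendant '0 0 0 0 0.0 0.010 -1;0 0 0 0 0 0.019 -1;0 0 0 0 0 0.028 -1;0 0 0 0 0.001 0.038 -1;0 0 0 0 0.002 0.045 -1;0 0 0 0 0.002 0.045 -1;0 0 0 0 0.002 0.045 -0.5;0 0 0 0 0.002 0.045 -0.4' && python3 -m pendant '0 0 0 0 0 0 -0.4;0 0 0 0 -0.03 0 -0.4;0 0 0 0 -0.06 0 -0.4;0 0 0 0 -0.08 -0.03 -0.4;0 0 0 0 -0.08 -0.06 -0.4;0 0 0 0 -0.08 -0.09 -0.4;0 0 0 0 -0.08 -0.12 0.5;0 0 0 0 -0.08 -0.15 1' ;python3 - <<'E'
from h import *
s=state();print(s["eef_pos"],s["joint_positions"].round(3))
cv2.imwrite("pics/s11.png",read_camera("scene"));cv2.imwrite("pics/w11.png",read_camera("wrist"))
print(delta([.50,-.05,.28],down(0)))
E
```

```text
time: 15.15
eef_pos: [0.6837, -0.1196, 0.2418]
orientation: [-0.494, 0.497, -0.502, 0.507]
contact_force: [0.1, -0.1, -0.1]
finger_gap: 0.299
time: 15.82
eef_pos: [0.532, -0.1159, 0.3213]
orientation: [-0.494, 0.497, -0.502, 0.507]
contact_force: [0.7, 0.4, 1.0]
finger_gap: 0.57
[ 0.53203123 -0.11594291  0.32129848] [-0.272 -0.024  1.188 -0.008  1.974 -0.258]
(array([-0.15, -1.04,  0.51]), array([-0.0657,  0.042 , -0.0315]))
```

View pics/s11.png

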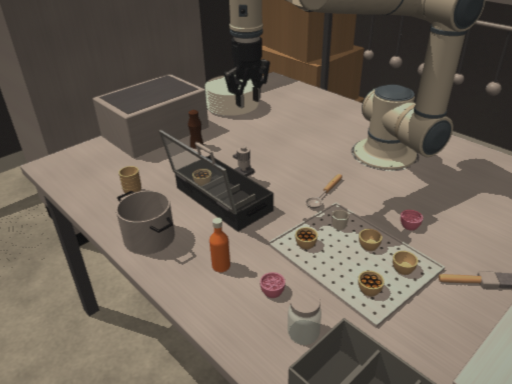

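View pics/w11.png

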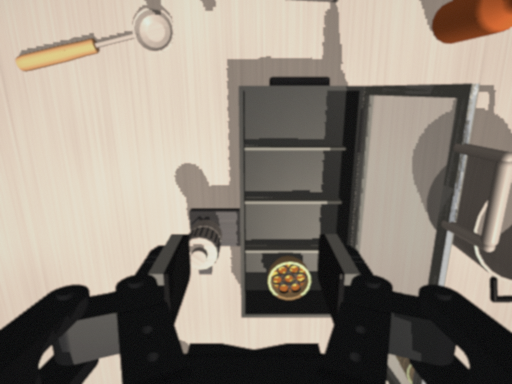

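Run:
```python
from h import *
s=state();im=read_camera("wrist");cv2.imwrite("pics/w12.png",im)
print(s["eef_pos"])
for p,z in (((295,148),.024),((293,201),.024),((283,250),.024),((240,90),.065),((290,280),.03)):
    print(ray("wrist",p,z,s).round(4))
for X in ([.579,-.1906,.024],[.579,-.1906+.0737,.024],[.579,-.1906-.0737,.024],[.509,-.0406,.065]): print(proj("wrist",X,s))
print(delta([.557,.127,.28],down(0)))
```

```text
[ 0.53018538 -0.11591562  0.32264218]
[ 0.5846 -0.1195  0.024 ]
[ 0.583  -0.1913  0.024 ]
[ 0.57   -0.2634  0.024 ]
[ 0.5173 -0.0464  0.065 ]
[ 0.5797 -0.3074  0.03  ]
[289.99833779 200.5519135 ]
[290.65250482 146.05873545]
[289.39899016 250.47854583]
[232.4322689   84.70592993]
(array([-0.22, -1.03,  0.51]), array([-0.2439,  0.0405,  0.0204]))
```

View pics/w12.png

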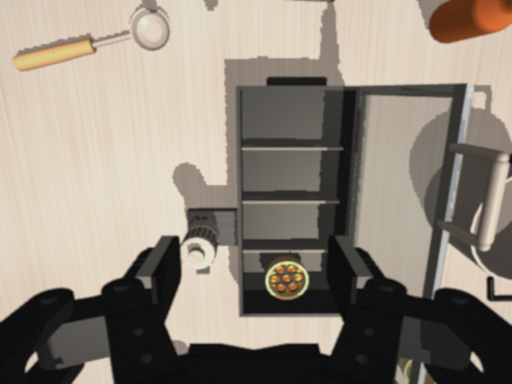

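```bash
python3 -m pendant '0 -1 0.5 -0.04 0.0 0.003 1;0 -1 0.5 -0.08 0 0.008 1;0 -1 0.5 -0.12 0.01 0.012 1;0 -1 0.5 -0.16 0.02 0.016 1;0 -1 0.5 -0.2 0.04 0.02 1;0 -1 0.5 -0.22 0.06 0.02 1;0 -1 0.5 -0.22 0.06 0.02 1;0 -1 0.5 -0.22 0.06 0.02 1'
python3 - <<'E'
from h import *
s=state();im=read_camera("wrist");cv2.imwrite("pics/w13.png",im)
print(s["eef_pos"])
for q in ("full0","bare0","ramekin"):
    r=tip_of("wrist",q)
    print(q,[(round(d["score"],2),world("wrist",d["xyz"],s).round(3).tolist()) for d in r[:6]])
E
```

```text
time: 16.63
eef_pos: [0.5562, 0.1045, 0.2584]
orientation: [-0.5, 0.501, -0.499, 0.5]
contact_force: [0.1, 0.5, 0.9]
finger_gap: 1.0
[0.55618492 0.10445768 0.2583862 ]
full0 [(0.82, [0.735, 0.18, 0.003]), (0.58, [0.556, 0.127, 0.01])]
bare0 [(0.88, [0.446, 0.247, 0.006])]
ramekin [(0.7, [0.434, 0.139, 0.005])]
```

View pics/w13.png

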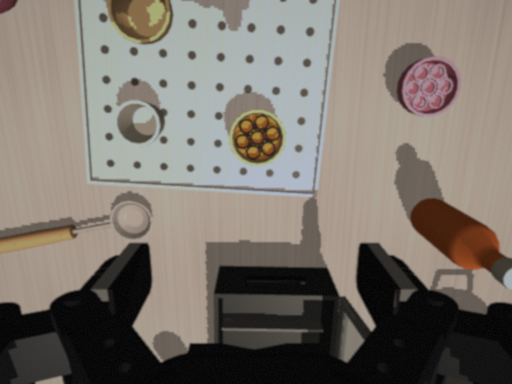

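Run:
```python
from h import *
s=state();im=read_camera("wrist");print(s["eef_pos"],s["orientation"])
print([ (round(d["score"],2),np.argwhere(d["mask"])[:,::-1].min(0),np.argwhere(d["mask"])[:,::-1].max(0)) for d in cut_out("wrist","full0")])
cv2.imwrite("pics/w13c.png",cv2.resize(im[90:190,200:320],(720,600),interpolation=cv2.INTER_CUBIC))
print(ray("wrist",(257,137),.04,s),proj("wrist",[.556,.129,.04],s))
```

```text
[0.55694858 0.101966   0.26220792] [-0.50104203  0.49792325 -0.49889827  0.50212531]
[(0.87, array([227, 107]), array([282, 162])), (0.61, array([393,  54]), array([455, 112])), (0.5, array([0, 0]), array([15, 11]))]
[0.56232329 0.12542726 0.04      ] [251.00418081 133.61180703]
```

View pics/w13c.png

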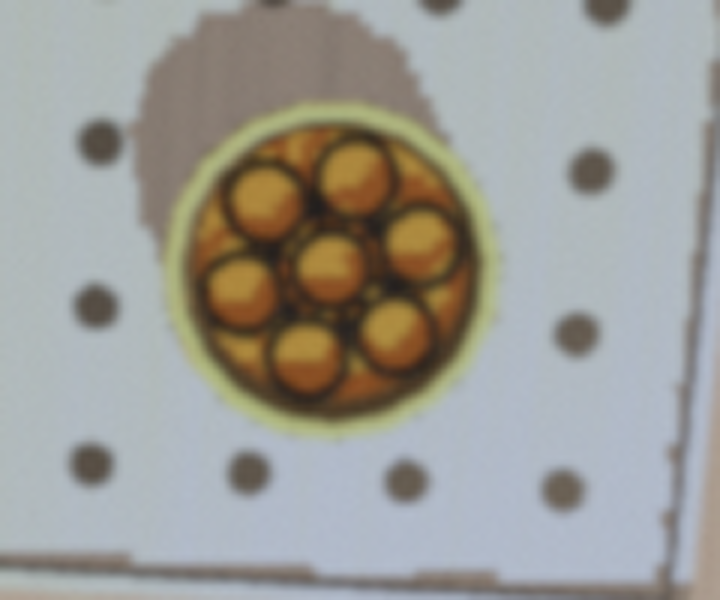

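Run:
```python
from h import *
print(delta([.5595,.128,.085],down(0)))
```

```text
(array([-0.35, -0.13,  0.  ]), array([-0.0261,  0.177 ,  0.0016]))
```

```bash
python3 -m pendant '0 0 0 -0.015 0.035 0.001 1;0 0 0 -0.026 0.07 0.002 1;0 0 0 -0.026 0.105 0.002 1;0 0 0 -0.026 0.14 0.002 1;0 0 0 -0.026 0.16 0.002 1;0 0 0 -0.026 0.177 0.002 1;0 0 0 -0.026 0.177 0.002 1;0 0 0 -0.026 0.177 0.002 1'
python3 - <<'E'
from h import *
s=state();im=read_camera("wrist");cv2.imwrite("pics/w14.png",im)
print(s["eef_pos"],s["orientation"])
print(proj("wrist",[.5595,.128,.04],s),proj("wrist",s["eef_pos"],s))
E
```

```text
time: 17.6
eef_pos: [0.5598, 0.1272, 0.085]
orientation: [-0.5, 0.498, -0.5, 0.502]
contact_force: [-0.0, 0.1, 0.8]
finger_gap: 1.002
[0.55975901 0.12722626 0.08497386] [-0.50039279  0.49795393 -0.49950241  0.5021417 ]
[252.13785337 214.00162634] [252.80151403 249.1459725 ]
```

View pics/w14.png

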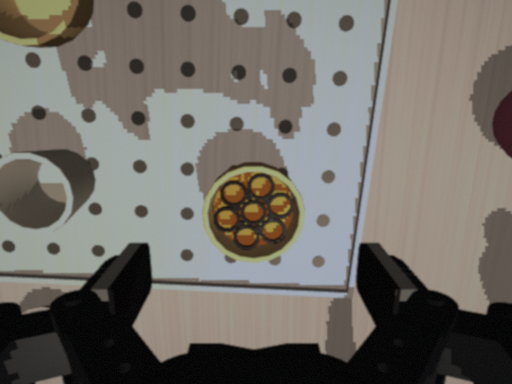

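The bowl is centred at (254,213), midway between the fingers at 150 and 359. I go down and grip.

```bash
python3 -m pendant '0 0 0 -0.001 0.03 0.001 1;0 0 0 -0.001 0.055 0.001 1;0 0 0 -0.001 0.068 0.001 1;0 0 0 -0.001 0.074 0.001 1;0 0 0 -0.001 0.074 0.001 1;0 0 0 -0.001 0.074 0.001 1' 30; python3 -m pendant '0 0 0 0 0.001 0 0.3;0 0 0 0 0.001 0 -0.2;0 0 0 0 0.001 0 -1;0 0 0 0 0.001 0 -1;0 0 0 0 0.001 0 -1;0 0 0 0 0.001 0 -1;0 0 0 0 0.001 0 -1;0 0 0 0 0.001 0 -1'
```

```text
time: 18.15
eef_pos: [0.5631, 0.1286, 0.0142]
orientation: [-0.502, 0.497, -0.499, 0.503]
contact_force: [0.3, -0.1, 1.0]
finger_gap: 1.004
time: 18.82
eef_pos: [0.5643, 0.1288, 0.0154]
orientation: [-0.503, 0.496, -0.498, 0.504]
contact_force: [-0.2, -0.3, 6.6]
finger_gap: 0.688
```

```bash
python3 -m pendant '0 0 0 0 -0.02 0 -1;0 0 0 0 -0.05 0 -1;0 0 0 0 -0.085 0 -1;0 0 0 0 -0.12 0 -1;0 0 0 0 -0.12 0 -1' 40
python3 - <<'E'
from h import *
s=state();im=read_camera("wrist");cv2.imwrite("pics/w15.png",im)
print(s["eef_pos"],s["orientation"],s["finger_gap"],s["contact_force"])
print(delta([.578,-.0805,.16],down(-.01)))
E
```

```text
time: 19.23
eef_pos: [0.566, 0.1292, 0.145]
orientation: [0.507, -0.492, 0.495, -0.507]
contact_force: [0.2, -0.5, 0.8]
finger_gap: 0.689
[0.5659641  0.12922945 0.14502368] [ 0.50670315 -0.4916282   0.49493287 -0.50655216] 0.6888942188622915 [ 0.24843909 -0.54785416  0.77670318]
(array([-1.32,  0.39, -0.17]), array([ 0.2095, -0.0189,  0.014 ]))
```

View pics/w15.png

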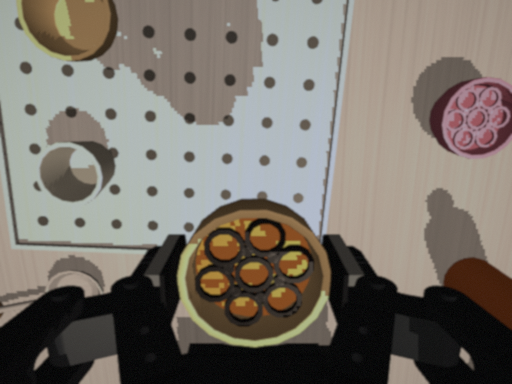

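```bash
python3 -m pendant '-1.3 0.4 -0.2 0.035 -0.015 0.003 -1;-1.3 0.4 -0.2 0.07 -0.019 0.006 -1;-1.3 0.4 -0.2 0.105 -0.019 0.009 -1;-1.3 0.4 -0.2 0.14 -0.019 0.012 -1;-1.3 0.4 -0.2 0.175 -0.019 0.014 -1;-1.3 0.4 -0.2 0.2 -0.019 0.014 -1;-1.3 0.4 -0.2 0.21 -0.019 0.014 -1;-1.3 0.4 -0.2 0.21 -0.019 0.014 -1'
python3 - <<'E'
from h import *
s=state();im=read_camera("wrist");cv2.imwrite("pics/w16.png",im)
print(s["eef_pos"],s["orientation"],s["finger_gap"],s["contact_force"])
print(delta([.578,-.0805,.06],down(-.01)))
E
```

```text
time: 19.95
eef_pos: [0.5774, -0.0832, 0.1586]
orientation: [0.496, -0.497, 0.504, -0.503]
contact_force: [-0.5, 0.8, -0.3]
finger_gap: 0.687
[ 0.57740887 -0.08316802  0.15861316] [ 0.4959749  -0.49721255  0.50371532 -0.50305015] 0.6870163967499815 [-0.5085388   0.79301183 -0.29414669]
(array([ 0.09, -0.11, -0.02]), array([-0.0009,  0.0989,  0.0006]))
```

View pics/w16.png

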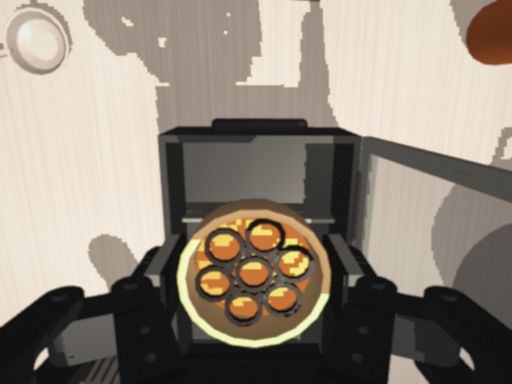

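```bash
python3 -m pendant '0 0 0 -0.001 0.03 0.001 -1;0 0 0 -0.001 0.06 0.001 -1;0 0 0 -0.001 0.085 0.001 -1;0 0 0 -0.001 0.10 0.001 -1;0 0 0 -0.001 0.11 0.001 -1;0 0 0 -0.001 0.11 0.001 -1'
python3 - <<'E'
from h import *
s=state();im=read_camera("wrist");cv2.imwrite("pics/w17.png",im)
print(s["eef_pos"],s["orientation"],s["finger_gap"],s["contact_force"])
print(delta([.578,-.0815,.0155],down(-.01)))
E
```

```text
time: 20.5
eef_pos: [0.5769, -0.0784, 0.0457]
orientation: [0.496, -0.499, 0.505, -0.5]
contact_force: [-0.4, -0.2, -1.2]
finger_gap: 0.686
[ 0.57690128 -0.07838242  0.04574711] [ 0.49631641 -0.49858848  0.50458216 -0.50047617] 0.686440783139919 [-0.37727833 -0.21404782 -1.20706753]
(array([ 0.21, -0.02, -0.07]), array([0.0026, 0.0324, 0.0003]))
```

View pics/w17.png

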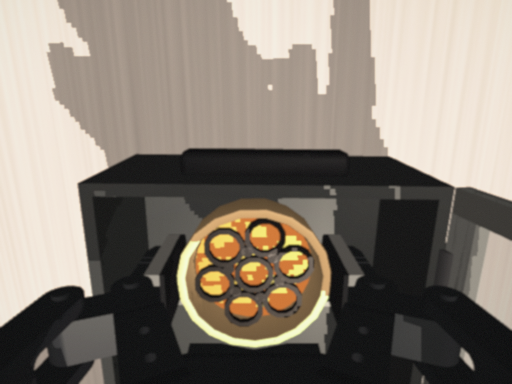

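```bash
python3 -m pendant '0 0 0 0.003 0.01 0 -1;0 0 0 0.003 0.018 0 -1;0 0 0 0.003 0.025 0 -1;0 0 0 0.003 0.029 0 -1;0 0 0 0.003 0.029 0 -1;0 0 0 0.003 0.029 0 -1'
python3 - <<'E'
from h import *
s=state()
print(s["eef_pos"],s["orientation"],s["finger_gap"],s["contact_force"])
E
```

```text
time: 21.05
eef_pos: [0.5776, -0.0819, 0.0186]
orientation: [0.497, -0.498, 0.504, -0.501]
contact_force: [-0.2, -0.6, 0.2]
finger_gap: 0.688
[ 0.57759553 -0.08189791  0.01861727] [ 0.49664694 -0.49802699  0.50400567 -0.50128756] 0.6879818158561464 [-0.17557387 -0.55820314  0.19577054]
```

```bash
python3 -m pendant '0 0 0 0 0.002 0 -1;0 0 0 0 0.003 0 -1;0 0 0 0 0.004 0 -1;0 0 0 0 0.004 0 -1'
```

```text
time: 21.38
eef_pos: [0.5779, -0.082, 0.0158]
orientation: [0.497, -0.498, 0.504, -0.502]
contact_force: [-2.3, 0.7, 4.2]
finger_gap: 0.684
```

```bash
python3 -m pendant '0 0 0 0 -0.001 0 0.5;0 0 0 0 -0.001 0 0.65;0 0 0 0 -0.001 0 0.65;0 0 0 0 -0.001 0 0.65' && python3 -m pendant '0 0 0 0 -0.01 0 0.65;0 0 0 0 -0.03 0 0.65;0 0 0 0 -0.06 0 0.65;0 0 0 0 -0.09 0 0.65;0 0 0 0 -0.13 0 0.8;0 0 0 0 -0.17 0 1;0 0 0 0 -0.2 0 1;0 0 0 0 -0.2 0 1'
python3 - <<'E'
from h import *
s=state();im=read_camera("wrist");cv2.imwrite("pics/w18.png",im)
print(s["eef_pos"],s["orientation"],s["finger_gap"],s["contact_force"])
print(delta([.574,.31,.26],down(0)))
E
```

```text
time: 21.72
eef_pos: [0.5779, -0.082, 0.0168]
orientation: [0.497, -0.498, 0.504, -0.502]
contact_force: [0.1, 0.3, 0.7]
finger_gap: 0.825
time: 22.38
eef_pos: [0.5807, -0.0827, 0.2269]
orientation: [-0.5, 0.495, -0.5, 0.506]
contact_force: [-0.2, 0.4, 0.9]
finger_gap: 0.999
[ 0.58071639 -0.08266602  0.22688572] [-0.49960266  0.49506418 -0.49951281  0.50576239] 0.9989285351513819 [-0.2267344   0.39691382  0.86359847]
(array([-0.37, -0.61,  0.05]), array([-0.3924, -0.0374, -0.0101]))
```

View pics/w18.png

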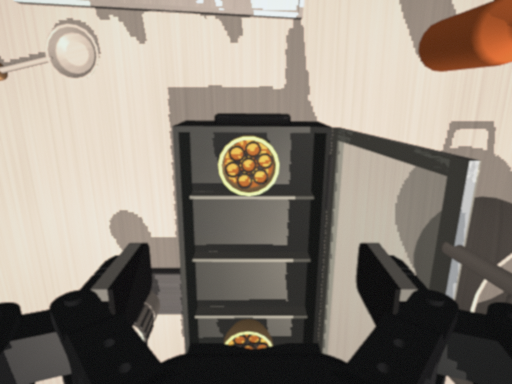

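The first bowl stands upright in place 0 at (248,166). I go for the second one.

```bash
python3 -m pendant '0 -0.5 0 -0.04 -0.03 -0.001 1;0 -0.5 0 -0.08 -0.035 -0.002 1;0 -0.5 0 -0.12 -0.035 -0.003 1;0 -0.5 0 -0.16 -0.035 -0.004 1;0 -0.5 0 -0.20 -0.035 -0.005 1;0 -0.5 0 -0.24 -0.035 -0.007 1;0 -0.5 0 -0.28 -0.035 -0.008 1;0 -0.5 0 -0.32 -0.035 -0.01 1' && python3 -m pendant '0 0 0 -0.04 0 0 1;0 0 0 -0.07 0 0 1;0 0 0 -0.07 0 0 1;0 0 0 -0.07 0 0 1';  python3 - <<'E'
from h import *
read_camera("wrist")
s=state();im=read_camera("wrist");cv2.imwrite("pics/w19.png",im)
print(s["eef_pos"],s["orientation"])
for q in ("full0","bare0","ramekin"):
    r=tip_of("wrist",q)
    print(q,[(round(d["score"],2),world("wrist",d["xyz"],s).round(3).tolist()) for d in r[:6]])
print(proj("wrist",[.575,.337,.04],s))
E
```

```text
time: 23.1
eef_pos: [0.5725, 0.2396, 0.2565]
orientation: [-0.5, 0.499, -0.499, 0.502]
contact_force: [1.2, 0.5, 0.3]
finger_gap: 1.001
time: 23.43
eef_pos: [0.5718, 0.3112, 0.2542]
orientation: [-0.5, 0.501, -0.498, 0.501]
contact_force: [-0.7, -0.4, 0.2]
finger_gap: 1.005
[0.57223184 0.30979483 0.25492014] [-0.49976686  0.49991967 -0.49869805  0.50161106]
full0 [(0.92, [0.289, 0.28, 0.001]), (0.81, [0.736, 0.179, 0.001]), (0.75, [0.571, 0.34, 0.009])]
bare0 [(0.96, [0.446, 0.25, 0.004]), (0.72, [0.457, 0.361, 0.006])]
ramekin [(0.61, [0.439, 0.142, 0.005])]
[255.37955598 133.62984912]
```

View pics/w19.png

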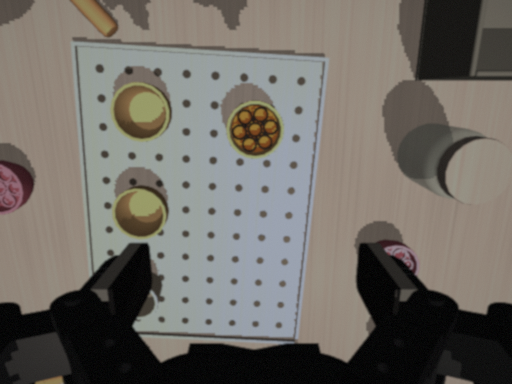

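Run:
```python
from h import *
print(delta([.5745,.3405,.085],down(0)))
```

```text
(array([-0.29, -0.21,  0.1 ]), array([-0.0326,  0.1715,  0.0005]))
```

```bash
python3 -m pendant '-0.3 0 0 -0.015 0.035 0.001 1;-0.3 0 0 -0.03 0.07 0.001 1;-0.3 0 0 -0.033 0.105 0.001 1;-0.3 0 0 -0.033 0.14 0.001 1;-0.3 0 0 -0.033 0.16 0.001 1;-0.3 0 0 -0.033 0.171 0.001 1;-0.3 0 0 -0.033 0.171 0.001 1;-0.3 0 0 -0.033 0.171 0.001 1'
python3 - <<'E'
from h import *
read_camera("wrist")
s=state();im=read_camera("wrist");cv2.imwrite("pics/w20.png",im)
print(s["eef_pos"],s["orientation"])
print(proj("wrist",[.5745,.3405,.04],s))
E
```

```text
time: 24.35
eef_pos: [0.5755, 0.3403, 0.0865]
orientation: [-0.499, 0.499, -0.501, 0.502]
contact_force: [-0.1, 0.2, 0.8]
finger_gap: 1.002
[0.57608877 0.34077328 0.0880689 ] [-0.49953116  0.49816874 -0.5004386   0.5018543 ]
[250.07383108 213.92339445]
```

View pics/w20.png

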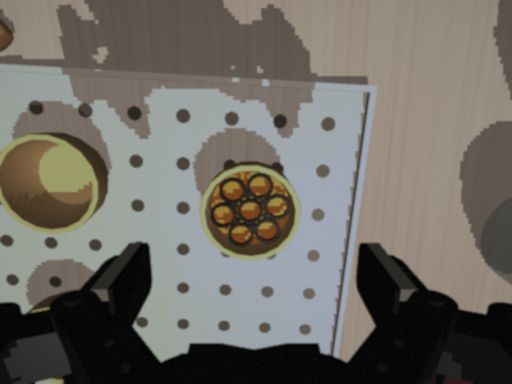

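```bash
python3 -m pendant '0 0 0 -0.001 0.03 -0.001 1;0 0 0 -0.001 0.055 -0.001 1;0 0 0 -0.001 0.068 -0.001 1;0 0 0 -0.001 0.074 -0.001 1;0 0 0 -0.001 0.074 -0.001 1;0 0 0 -0.001 0.074 -0.001 1' 40; python3 -m pendant '0 0 0 0 0.001 0 0.3;0 0 0 0 0.001 0 -0.2;0 0 0 0 0.001 0 -1;0 0 0 0 0.001 0 -1;0 0 0 0 0.001 0 -1;0 0 0 0 0.001 0 -1;0 0 0 0 0.001 0 -1;0 0 0 0 0.001 0 -1' && python3 -m pendant '0 0 0 0 -0.02 0 -1;0 0 0 0 -0.05 0 -1;0 0 0 0 -0.085 0 -1;0 0 0 0 -0.12 0 -1;0 0 0 0 -0.15 0 -1;0 0 0 0 -0.17 0 -1' 40
python3 - <<'E'
from h import *
s=state();im=read_camera("wrist");cv2.imwrite("pics/w21.png",im)
print(s["eef_pos"],s["orientation"],s["finger_gap"],s["contact_force"])
print(delta([.578,-.154,.20],down(-.01)))
E
```

```text
time: 24.95
eef_pos: [0.5763, 0.3424, 0.0163]
orientation: [-0.501, 0.497, -0.5, 0.502]
contact_force: [0.8, 0.2, 0.7]
finger_gap: 1.0
time: 25.62
eef_pos: [0.5775, 0.3431, 0.0178]
orientation: [-0.502, 0.496, -0.5, 0.503]
contact_force: [0.3, -0.5, 5.3]
finger_gap: 0.685
time: 26.12
eef_pos: [0.5766, 0.3429, 0.1927]
orientation: [0.504, -0.494, 0.499, -0.503]
contact_force: [0.0, 0.3, -0.1]
finger_gap: 0.685
[0.57659281 0.34285913 0.1926994 ] [ 0.50369946 -0.49407013  0.4991047  -0.50306666] 0.684549495747092 [ 0.01908038  0.28392143 -0.09188794]
(array([-1.06,  0.32, -0.48]), array([ 0.4973, -0.0072,  0.0028]))
```

View pics/w21.png

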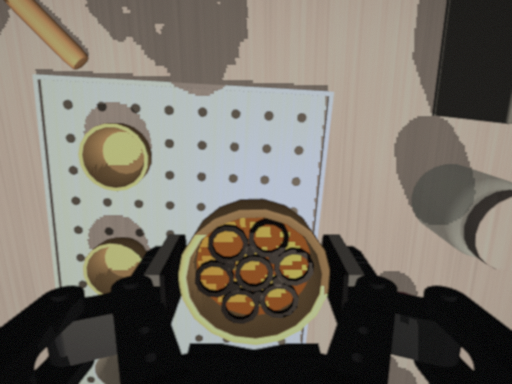

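```bash
python3 -m pendant '-1 0.3 -0.5 0.04 -0.007 0 -1;-1 0.3 -0.5 0.08 -0.007 0 -1;-1 0.3 -0.5 0.12 -0.007 0.001 -1;-1 0.3 -0.5 0.16 -0.007 0.001 -1;-1 0.3 -0.5 0.20 -0.007 0.001 -1;-1 0.3 -0.5 0.24 -0.007 0.001 -1;-1 0.3 -0.5 0.28 -0.007 0.002 -1;-1 0.3 -0.5 0.31 -0.007 0.002 -1'
python3 - <<'E'
from h import *
s=state()
print(s["eef_pos"],s["orientation"],s["finger_gap"],s["contact_force"])
print(delta([.578,-.154,.18],down(-.01)))
E
```

```text
time: 26.83
eef_pos: [0.5776, 0.0302, 0.201]
orientation: [-0.497, 0.497, -0.502, 0.503]
contact_force: [0.6, -0.1, -1.4]
finger_gap: 0.691
[0.57758866 0.03022883 0.20100612] [-0.49711808  0.49728678 -0.50223657  0.50332684] 0.6909924184835414 [ 0.64162174 -0.09982119 -1.38629026]
(array([-0.05, -0.07,  0.07]), array([0.1842, 0.0212, 0.0024]))
```

```bash
python3 -m pendant '0 0 0 0.04 0.005 0.001 -1;0 0 0 0.08 0.01 0.001 -1;0 0 0 0.12 0.02 0.002 -1;0 0 0 0.15 0.02 0.002 -1;0 0 0 0.175 0.02 0.002 -1;0 0 0 0.184 0.02 0.002 -1;0 0 0 0.184 0.02 0.002 -1;0 0 0 0.184 0.02 0.002 -1'
python3 - <<'E'
from h import *
read_camera("wrist")
s=state();im=read_camera("wrist");cv2.imwrite("pics/w22.png",im)
print(s["eef_pos"],s["orientation"],s["finger_gap"],s["contact_force"])
print(delta([.578,-.154,.06],down(-.01)))
E
```

```text
time: 27.5
eef_pos: [0.5775, -0.1534, 0.1811]
orientation: [-0.497, 0.497, -0.503, 0.503]
contact_force: [0.7, 0.4, 0.1]
finger_gap: 0.686
[ 0.57768874 -0.15272022  0.18128492] [-0.49750843  0.49724525 -0.50220517  0.50301341] 0.6826203811915449 [ 0.72533472 -0.34151264 -0.00821059]
(array([-0.07,  0.02,  0.04]), array([1.600e-03, 1.214e-01, 1.000e-04]))
```

View pics/w22.png

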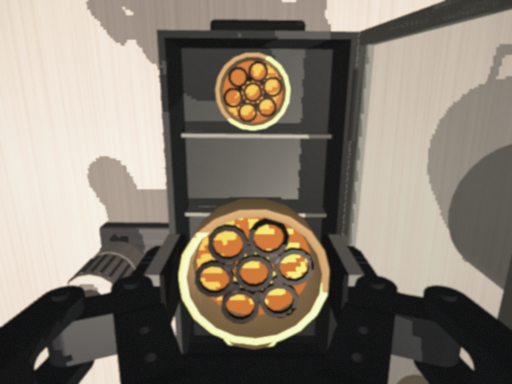

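```bash
python3 - <<'E'
from h import *
s=state(); print([ray("wrist",(256,v),.024,s).round(4) for v in (135,214)])
E
python3 -m pendant '0 0 0 0.001 0.03 0 -1;0 0 0 0.001 0.06 0 -1;0 0 0 0.001 0.09 0 -1;0 0 0 0.001 0.115 0 -1;0 0 0 0.001 0.13 0 -1;0 0 0 0.001 0.135 0 -1;0 0 0 0.001 0.135 0 -1'
python3 - <<'E'
from h import *
read_camera("wrist")
s=state();im=read_camera("wrist");cv2.imwrite("pics/w23.png",im)
print(s["eef_pos"],s["orientation"],s["finger_gap"],s["contact_force"])
print([ray("wrist",(256,v),.024,s).round(4) for v in (135,214)])
print(delta([.578,-.1545,.018],down(-.01)))
E
```

```text
[array([ 0.5807, -0.1193,  0.024 ]), array([ 0.5802, -0.192 ,  0.024 ])]
time: 28.18
eef_pos: [0.5772, -0.1517, 0.0448]
orientation: [0.498, -0.498, 0.502, -0.501]
contact_force: [0.2, 0.3, -0.5]
finger_gap: 0.688
[ 0.57814338 -0.15231319  0.04663814] [-0.49813597  0.49781375 -0.50162242  0.50241116] 0.6880130582947367 [ 1.15292141 -0.54629213  0.35153087]
[array([ 0.58  , -0.1035,  0.024 ]), array([ 0.5798, -0.1436,  0.024 ])]
(array([-0.18,  0.09,  0.06]), array([ 0.0017,  0.0299, -0.0008]))
```

View pics/w23.png

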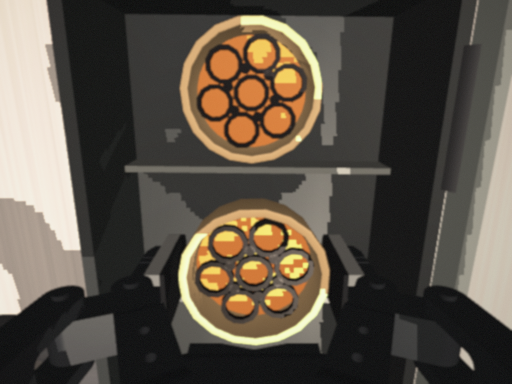

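```bash
python3 -m pendant '0 0 0 0.003 0.01 0 -1;0 0 0 0.003 0.018 0 -1;0 0 0 0.003 0.025 0 -1;0 0 0 0.003 0.028 0 -1;0 0 0 0.003 0.028 0 -1;0 0 0 0.003 0.028 0 -1' && python3 -m pendant '0 0 0 0 0.001 0 -1;0 0 0 0 0.002 0 -1;0 0 0 0 0.003 0 -1;0 0 0 0 0.003 0 -1'
```

```text
time: 28.78
eef_pos: [0.5786, -0.1558, 0.0195]
orientation: [-0.498, 0.497, -0.501, 0.503]
contact_force: [-0.6, 0.8, 0.4]
finger_gap: 0.686
time: 29.12
eef_pos: [0.5789, -0.156, 0.0178]
orientation: [-0.498, 0.497, -0.501, 0.503]
contact_force: [-2.8, -0.1, 5.4]
finger_gap: 0.681
```

```bash
python3 -m pendant '0 0 0 0 -0.001 0 0.5;0 0 0 0 -0.001 0 0.65;0 0 0 0 -0.001 0 0.65;0 0 0 0 -0.001 0 0.65' && python3 -m pendant '0 0 0 0 -0.01 0 0.65;0 0 0 0 -0.03 0 0.65;0 0 0 0 -0.06 0 0.65;0 0 0 0 -0.09 0 0.65;0 0 0 0 -0.13 0 0.8;0 0 0 0 -0.17 0 0.8;0 0 0 0 -0.21 0 0.3;0 0 0 0 -0.24 0 -0.4'
python3 - <<'E'
from h import *
for i in range(6): read_camera("wrist")
s=state();im=read_camera("wrist");cv2.imwrite("pics/w24.png",im)
cv2.imwrite("pics/s24.png",read_camera("scene"))
cv2.imwrite("pics/t24.png",read_camera("top"))
print(s["eef_pos"],s["orientation"],s["finger_gap"],s["contact_force"])
for q in ("lid_bar","lid_hinge"):
  for cam in ("wrist","scene","top"):
    read_camera(cam)
    r=tip_of(cam,q)
    print(q,cam,[(round(d["score"],2),world(cam,d["xyz"],s).round(4).tolist()) for d in r[:6]])
E
```

```text
time: 29.45
eef_pos: [0.5789, -0.156, 0.0187]
orientation: [-0.498, 0.497, -0.501, 0.503]
contact_force: [-0.4, 0.4, 0.0]
finger_gap: 0.827
time: 30.12
eef_pos: [0.5781, -0.1557, 0.2638]
orientation: [-0.499, 0.497, -0.5, 0.505]
contact_force: [1.1, 0.2, 0.1]
finger_gap: 0.637
[ 0.57770237 -0.1555246   0.25720882] [-0.49793487  0.49775096 -0.50173683  0.50255845] 0.2969735106450645 [-0.47976411  0.51713678  0.08396087]
lid_bar wrist [(0.59, [0.6865, -0.1181, 0.2536])]
lid_bar scene [(0.65, [0.687, -0.1225, 0.2501])]
lid_bar top [(0.98, [0.6868, -0.1173, 0.2543]), (0.41, [0.5735, -0.3038, 0.0074])]
lid_hinge wrist [(0.89, [0.6515, -0.1183, 0.0582]), (0.46, [0.5832, -0.1952, -0.0033])]
lid_hinge scene [(0.59, [0.6542, -0.1203, 0.0714])]
lid_hinge top [(0.56, [0.6492, -0.1209, 0.0651])]
```

View pics/w24.png

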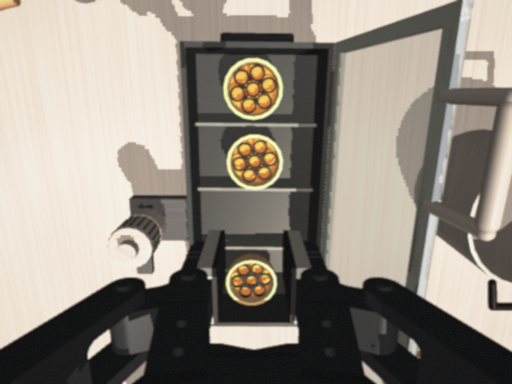

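View pics/s24.png

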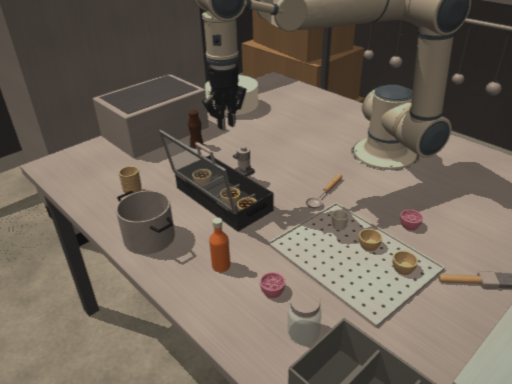

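View pics/t24.png

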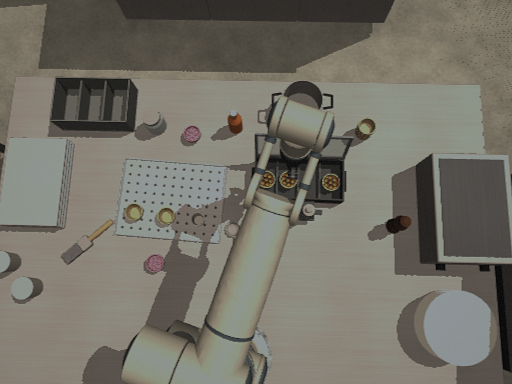

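Both bowls stand in places 0 and 1 at (253,88) and (254,160), and the packed bowl is untouched. Only the bare bowls and the ramekin remain on the tray. I go to the lid bar at about (0.687, -0.118, 0.253).

Run:
```python
from h import *
print(delta([.686,-.118,.30],down(-.01)))
```

```text
(array([-0.2 ,  0.08,  0.08]), array([-0.0385, -0.0409,  0.1077]))
```

```bash
python3 -m pendant '-0.2 0 0 -0.01 -0.03 0 -0.4;-0.2 0 0 -0.02 -0.043 0.01 -0.4;-0.2 0 0 -0.03 -0.043 0.04 -0.4;-0.2 0 0 -0.038 -0.043 0.07 -0.4;-0.2 0 0 -0.038 -0.043 0.1 -0.4;-0.2 0 0 -0.038 -0.043 0.108 -0.4;-0.2 0 0 -0.038 -0.043 0.108 -0.4;-0.2 0 0 -0.038 -0.043 0.108 -0.4' 40;  python3 - <<'E'
from h import *
for i in range(4): read_camera("wrist")
s=state();im=read_camera("wrist");cv2.imwrite("pics/w25.png",im)
print(s["eef_pos"],s["orientation"],s["finger_gap"],s["joint_positions"].round(3))
print(proj("wrist",[.687,-.1175,.253],s))
r=tip_of("wrist","lid_bar");print([(round(d["score"],2),world("wrist",d["xyz"],s).round(4).tolist()) for d in r[:6]])
print(delta([.686,-.118,.238],down(-.01)))
E
```

```text
time: 31.83
eef_pos: [0.6864, -0.1185, 0.3012]
orientation: [0.497, -0.499, 0.502, -0.502]
contact_force: [0.3, 0.0, -0.9]
finger_gap: 0.3
[ 0.68547728 -0.11877904  0.30369464] [-0.49768554  0.49772849 -0.50138345  0.50317998] 0.2972013710874524 [-0.22   0.403  0.739 -0.002  1.998 -0.211]
[255.40601187 209.78570996]
[(0.73, [0.6865, -0.1196, 0.252])]
(array([-0.1 ,  0.05,  0.1 ]), array([-0.0009,  0.0655,  0.0003]))
```

View pics/w25.png

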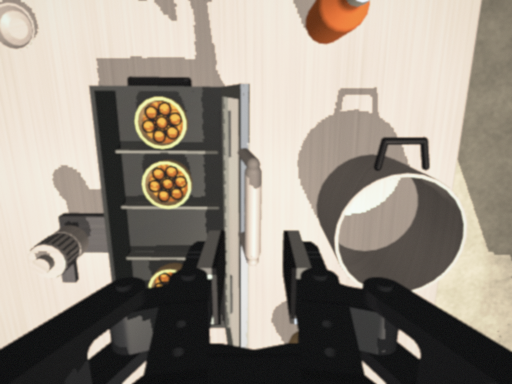

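```bash
python3 -m pendant '0 0 0 -0.001 0.02 0 -0.4;0 0 0 -0.001 0.04 0 -0.4;0 0 0 -0.001 0.055 0 -0.4;0 0 0 -0.001 0.064 0 -0.4;0 0 0 -0.001 0.066 0 -0.4;0 0 0 -0.001 0.066 0 -0.4' 40; python3 -m pendant '0 0 0 0 0 0 -0.6;0 0 0 0 0 0 -1;0 0 0 0 0 0 -1;0 0 0 0 0 0 -1;0 0 0 0 0 0 -1' 35
python3 - <<'E'
from h import *
s=state();im=read_camera("wrist");cv2.imwrite("pics/w26.png",im)
print(s["eef_pos"],s["finger_gap"])
R=q2R(s["orientation"]); p=s["eef_pos"]; print(R.round(3))
# angle from x: hinge x .651
h=np.array([.651,p[1],.068])
off=p[2]-(.068+.19*np.sin(np.arccos(-(p[0]-.651)/.19)))
th0=np.arccos(-(p[0]-.651)/.19); print("th0",th0,"off",off)
for th in np.arange(1.7,-.01,-.1):
    print(round(th,2),np.round(R.T@(h+np.array([-.19*np.cos(th),0,.19*np.sin(th)+off])-p),4))
E
```

```text
time: 32.63
eef_pos: [0.6853, -0.1179, 0.2374]
orientation: [-0.498, 0.498, -0.502, 0.503]
contact_force: [0.5, 0.3, 0.7]
finger_gap: 0.297
time: 33.05
eef_pos: [0.6856, -0.118, 0.2392]
orientation: [-0.498, 0.497, -0.501, 0.504]
contact_force: [-0.4, -0.2, 5.4]
finger_gap: 0.098
[ 0.68562003 -0.11797122  0.23920897] 0.09818577794126336
[[-0.009  0.004  1.   ]
 [-1.    -0.002 -0.009]
 [ 0.002 -1.     0.004]]
th0 1.7540306404167563 off -0.01561033381649976
1.7 [ 0.0001 -0.0016 -0.0101]
1.6 [ 0.0003 -0.0032 -0.0291]
1.5 [ 0.0005 -0.0029 -0.048 ]
1.4 [ 0.0006 -0.0007 -0.0669]
1.3 [ 0.0008  0.0034 -0.0855]
1.2 [ 0.0009  0.0094 -0.1035]
1.1 [ 0.0011  0.0171 -0.1209]
1.0 [ 0.0012  0.0265 -0.1374]
0.9 [ 0.0013  0.0374 -0.1529]
0.8 [ 0.0014  0.0499 -0.1672]
0.7 [ 0.0015  0.0638 -0.1802]
0.6 [ 0.0016  0.0789 -0.1917]
0.5 [ 0.0017  0.095  -0.2017]
0.4 [ 0.0017  0.1121 -0.21  ]
0.3 [ 0.0017  0.1299 -0.2166]
0.2 [ 0.0017  0.1483 -0.2213]
0.1 [ 0.0017  0.1671 -0.2243]
-0.0 [ 0.0017  0.186  -0.2253]
```

View pics/w26.png

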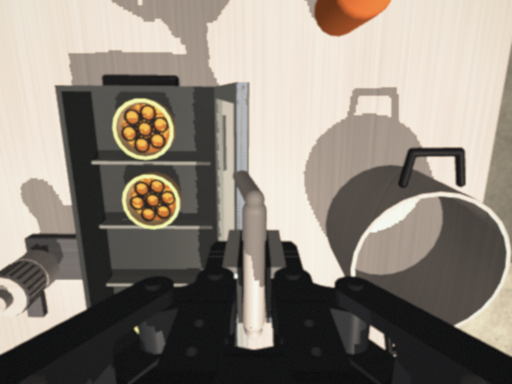

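```bash
python3 -m pendant '0 0 0 0 -0.002 -0.012 -1;0 0 0 0 -0.003 -0.029 -1;0 0 0 0 -0.003 -0.048 -1;0 0 0 0 -0.001 -0.067 -1;0 0 0 0.001 0.003 -0.0855 -1;0 0 0 0.001 0.009 -0.1035 -1;0 0 0 0.001 0.017 -0.121 -1;0 0 0 0.001 0.0265 -0.137 -1' 35
python3 - <<'E'
from h import *
s=state()
print(s["eef_pos"],s["finger_gap"])
R=q2R(s["orientation"]); p=s["eef_pos"]; print(R.round(3))
h=np.array([.651,p[1],.068]);off=-.016
for th in np.arange(1.1,-.01,-.1):
    print(round(th,2),np.round(R.T@(h+np.array([-.19*np.cos(th),0,.19*np.sin(th)+off])-p),4))
E
```

```text
time: 33.77
eef_pos: [0.5489, -0.1158, 0.2132]
orientation: [-0.5, 0.496, -0.5, 0.503]
contact_force: [1.0, 6.9, 2.1]
finger_gap: 0.097
[ 0.54886999 -0.11579662  0.21322353] 0.09681936230349379
[[-0.007  0.007  1.   ]
 [-1.     0.001 -0.007]
 [-0.001 -1.     0.007]]
1.1 [-0.0001 -0.008   0.016 ]
1.0 [ 0.      0.0013 -0.0005]
0.9 [ 0.0001  0.0123 -0.0161]
0.8 [ 0.0002  0.0247 -0.0304]
0.7 [ 0.0003  0.0385 -0.0435]
0.6 [ 0.0004  0.0535 -0.0551]
0.5 [ 0.0005  0.0696 -0.0651]
0.4 [ 0.0006  0.0867 -0.0735]
0.3 [ 0.0006  0.1045 -0.0802]
0.2 [ 0.0007  0.1228 -0.085 ]
0.1 [ 0.0007  0.1416 -0.088 ]
-0.0 [ 0.0007  0.1606 -0.0891]
```

```bash
python3 -m pendant '0 0 0 0.001 0.006 -0.008 -1;0 0 0 0.002 0.012 -0.016 -1;0 0 0 0.002 0.025 -0.0305 -1;0 0 0 0.002 0.0385 -0.0435 -1;0 0 0 0.002 0.0535 -0.055 -1;0 0 0 0.002 0.0695 -0.065 -1;0 0 0 0.002 0.087 -0.0735 -1;0 0 0 0.002 0.1045 -0.08 -1' 35
python3 - <<'E'
from h import *
s=state()
print(s["eef_pos"],s["finger_gap"])
R=q2R(s["orientation"]); p=s["eef_pos"]; print(R.round(3))
h=np.array([.651,p[1],.068]);off=-.016
for th in np.arange(.4,-.03,-.05):
    print(round(th,2),np.round(R.T@(h+np.array([-.19*np.cos(th),0,.19*np.sin(th)+off])-p),4))
E
```

```text
time: 34.43
eef_pos: [0.4691, -0.1154, 0.1079]
orientation: [-0.501, 0.496, -0.5, 0.503]
contact_force: [0.8, 6.9, 2.2]
finger_gap: 0.099
[ 0.46910398 -0.11540397  0.10791057] 0.09853456399941461
[[-0.006  0.008  1.   ]
 [-1.     0.004 -0.006]
 [-0.004 -1.     0.008]]
0.4 [-0.0001 -0.018   0.007 ]
0.35 [-0.0001 -0.0092  0.0035]
0.3 [-0.     -0.0002  0.0004]
0.25 [ 0.      0.0089 -0.0023]
0.2 [ 0.0001  0.0181 -0.0045]
0.15 [ 0.0001  0.0275 -0.0062]
0.1 [ 0.0002  0.0369 -0.0074]
0.05 [ 0.0002  0.0464 -0.0082]
0.0 [ 0.0003  0.0558 -0.0085]
```

```bash
python3 -m pendant '0 0 0 0.001 0.009 -0.0023 -1;0 0 0 0.001 0.018 -0.0045 -1;0 0 0 0.001 0.0275 -0.0062 -1;0 0 0 0.001 0.037 -0.0074 -1;0 0 0 0.001 0.0465 -0.0082 -1;0 0 0 0.001 0.056 -0.0085 -1;0 0 0 0.001 0.057 -0.0085 -1;0 0 0 0.001 0.057 -0.0085 -1'
python3 - <<'E'
from h import *
cv2.imwrite("pics/w27.png",read_camera("wrist"));cv2.imwrite("pics/s27.png",read_camera("scene"))
E
```

```text
time: 35.1
eef_pos: [0.4605, -0.1156, 0.0514]
orientation: [-0.501, 0.496, -0.501, 0.502]
contact_force: [-5.4, 5.0, 5.4]
finger_gap: 0.101
```

View pics/w27.png

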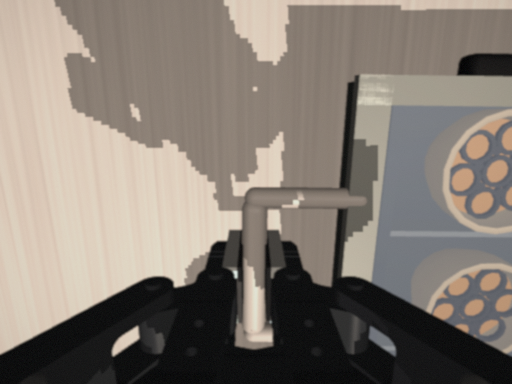

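View pics/s27.png

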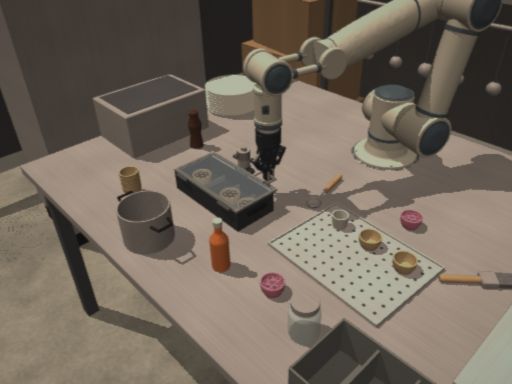

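```bash
python3 -m pendant '0 0 0 0 0.002 0 -1;0 0 0 0 0.004 0 -1;0 0 0 0 0.004 0 -1;0 0 0 0 0.004 0 -1'
```

```text
time: 35.53
eef_pos: [0.4606, -0.1156, 0.051]
orientation: [-0.501, 0.496, -0.501, 0.502]
contact_force: [-12.6, 6.9, 20.2]
finger_gap: 0.098
```

The lid is on its stop: 20 N of push moved it only 0.4 mm. I release it and rise.

```bash
python3 -m pendant '0 0 0 0 0.001 0 -0.6;0 0 0 0 0.001 0 -0.4;0 0 0 0 0.001 0 -0.4;0 0 0 0 0.001 0 -0.4' && python3 -m pendant '0 0 0 0 -0.02 0 -0.4;0 0 0 0 -0.05 0 -0.4;0 0 0 0 -0.085 0 -0.4;0 0 0 0 -0.12 0 0;0 0 0 0.04 -0.12 0.003 0.5;0 0 0 0.08 -0.12 0.005 1;0 0 0 0.105 -0.12 0.006 1;0 0 0 0.105 -0.12 0.006 1';python3 - <<'E'
from h import *
for i in range(5): read_camera("wrist")
s=state();im=read_camera("wrist");cv2.imwrite("pics/w28.png",im)
print(s["eef_pos"],s["finger_gap"])
print(proj("wrist",[.466,-.2206,.126],s))
for q in ("lid_bar","collar_grip"):
    r=tip_of("wrist",q);print([(round(d["score"],2),world("wrist",d["xyz"],s).round(4).tolist()) for d in r[:6]])
print(delta([.4655,-.2215,.082],down(-.01)))
E
```

```text
time: 35.87
eef_pos: [0.4606, -0.1158, 0.0496]
orientation: [-0.501, 0.496, -0.501, 0.502]
contact_force: [-0.6, 0.2, -0.4]
finger_gap: 0.298
time: 36.53
eef_pos: [0.4648, -0.2255, 0.1682]
orientation: [-0.499, 0.496, -0.502, 0.503]
contact_force: [0.6, -0.3, 0.2]
finger_gap: 0.987
[ 0.46535601 -0.2203968   0.16889863] 0.9986212137438938
[253.68478598 217.20840498]
[(0.91, [0.4622, -0.1152, 0.0699])]
[(0.73, [0.4677, -0.2203, 0.1039])]
(array([-0.36,  0.32, -0.26]), array([ 0.0015,  0.0873, -0.0005]))
```

View pics/w28.png

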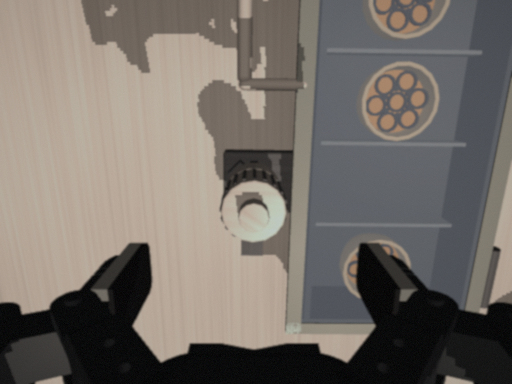

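The collar is centred at (254,215) with its lug still towards -y. I go down and grip.

```bash
python3 -m pendant '-0.3 0.3 -0.2 0.001 0.03 0 1;-0.3 0.3 -0.2 0.001 0.055 0 1;-0.3 0.3 -0.2 0.001 0.075 0 1;-0.3 0.3 -0.2 0.001 0.085 0 1;-0.3 0.3 -0.2 0.001 0.087 0 1;-0.3 0.3 -0.2 0.001 0.087 0 1' 70 && python3 -m pendant '0 0 0 0 0.001 0 0;0 0 0 0 0.001 0 -0.5;0 0 0 0 0.001 0 -1;0 0 0 0 0.001 0 -1;0 0 0 0 0.001 0 -1;0 0 0 0 0.001 0 -1;0 0 0 0 0.001 0 -1;0 0 0 0 0.001 0 -1' 70
```

```text
time: 37.43
eef_pos: [0.4659, -0.2206, 0.0822]
orientation: [0.498, -0.497, 0.502, -0.502]
contact_force: [-0.9, -0.4, 0.5]
finger_gap: 1.0
time: 38.1
eef_pos: [0.466, -0.221, 0.0827]
orientation: [-0.498, 0.497, -0.502, 0.502]
contact_force: [-4.0, 1.1, 6.2]
finger_gap: 0.448
```

```bash
python3 -m pendant '0 0 0 0 -0.005 0 -1; 0 0 0 0 -0.010 0 -1;0 0 0 0 -0.015 0 -1;0 0 0 0 -0.015 0 -1;0 0 0 0 -0.015 0 -1;0 0 0 0 -0.015 0 -1'
```

```text
time: 38.6
eef_pos: [0.4658, -0.2209, 0.0969]
orientation: [0.498, -0.497, 0.502, -0.502]
contact_force: [1.4, -1.9, -10.2]
finger_gap: 0.448
```

```bash
python3 -m pendant '0 -7 0 0 0 0 -1; 0 -14 0 0 0 0 -1;0 -21 0 0 0 0 -1;0 -28 0 0 0 0 -1;0 -35 0 0 0 0 -1;0 -42 0 0 0 0 -1;0 -45 0 0 0 0 -1;0 -45 0 0 0 0 -1' && python3 -m pendant '0 -7 0 0 0 0 -1; 0 -14 0 0 0 0 -1;0 -21 0 0 0 0 -1;0 -28 0 0 0 0 -1;0 -35 0 0 0 0 -1;0 -42 0 0 0 0 -1;0 -45 0 0 0 0 -1;0 -45 0 0 0 0 -1'
python3 - <<'E'
from h import *
s=state()
print(delta([0.466,-0.221,0.083],down(np.pi/2-.01)),s["joint_positions"].round(3), s["wrist_torque"].round(2))
E
```

```text
time: 39.27
eef_pos: [0.4654, -0.2207, 0.0961]
orientation: [0.653, -0.652, 0.274, -0.272]
contact_force: [0.7, -2.1, -9.5]
finger_gap: 0.449
time: 39.93
eef_pos: [0.4651, -0.2209, 0.0956]
orientation: [0.708, -0.707, 0.004, -0.002]
contact_force: [0.6, -2.6, -9.9]
finger_gap: 0.448
(array([-0.09,  0.12, -0.12]), array([ 0.001 ,  0.0126, -0.0001])) [-0.51  -0.121  1.681  0.     1.584 -2.073] [-0.31 -0.19  0.  ]
```

```bash
python3 -m pendant '0 0 0 0 0.004 0 -1; 0 0 0 0 0.008 0 -1;0 0 0 0 0.012 0 -1;0 0 0 0 0.013 0 -1;0 0 0 0 0.013 0 -1;0 0 0 0 0.013 0 -1' && python3 -m pendant '0 0 0 0 0 0 0; 0 0 0 0 0 0 0.5;0 0 0 0 0 0 1;0 0 0 0 0 0 1;0 0 0 0 0 0 1;0 0 0 0 0 0 1' && python3 -m pendant '0 0 0 0 -0.03 0 1; 0 0 0 0 -0.07 0 1;0 0 0 0 -0.11 0 1;0 0 0 0 -0.15 0 1;0 0 0 -0.03 -0.18 0 1;0 0 0 -0.06 -0.2 0 1;0 0 0 -0.06 -0.2 0 1;0 0 0 -0.06 -0.2 0 1'
python3 - <<'E'
from h import *
for i in range(5): read_camera("wrist")
s=state();im=read_camera("wrist");cv2.imwrite("pics/w29.png",im)
cv2.imwrite("pics/w29c.png",cv2.resize(im[150:330,140:400],(780,540),interpolation=cv2.INTER_CUBIC))
print(s["eef_pos"])
for q in ("lid_bar","collar_grip","lid_hinge"):
    r=tip_of("wrist",q);print([(round(d["score"],2),world("wrist",d["xyz"],s).round(4).tolist()) for d in r[:6]])
E
```

```text
time: 40.43
eef_pos: [0.4649, -0.221, 0.0828]
orientation: [0.708, -0.707, 0.004, -0.002]
contact_force: [-2.7, -1.3, -2.4]
finger_gap: 0.452
time: 40.93
eef_pos: [0.4651, -0.221, 0.0831]
orientation: [0.708, -0.707, 0.004, -0.002]
contact_force: [-0.0, -0.2, 0.2]
finger_gap: 0.998
time: 41.6
eef_pos: [0.4053, -0.2211, 0.2858]
orientation: [-0.706, 0.708, -0.002, 0.004]
contact_force: [0.6, -0.9, 0.1]
finger_gap: 0.999
[ 0.40565207 -0.22042968  0.28123182]
[(0.69, [0.4626, -0.116, 0.0702])]
[(0.73, [0.4681, -0.2166, 0.1028])]
[(0.72, [0.6483, -0.1163, 0.062])]
```

View pics/w29.png

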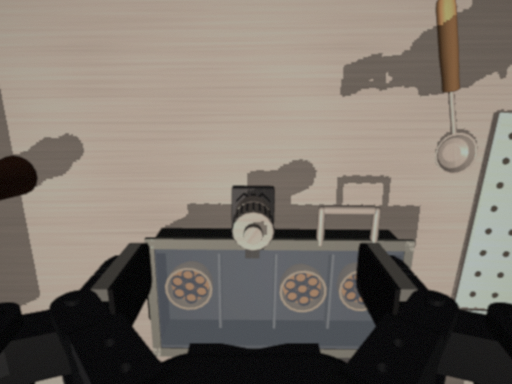

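View pics/w29c.png

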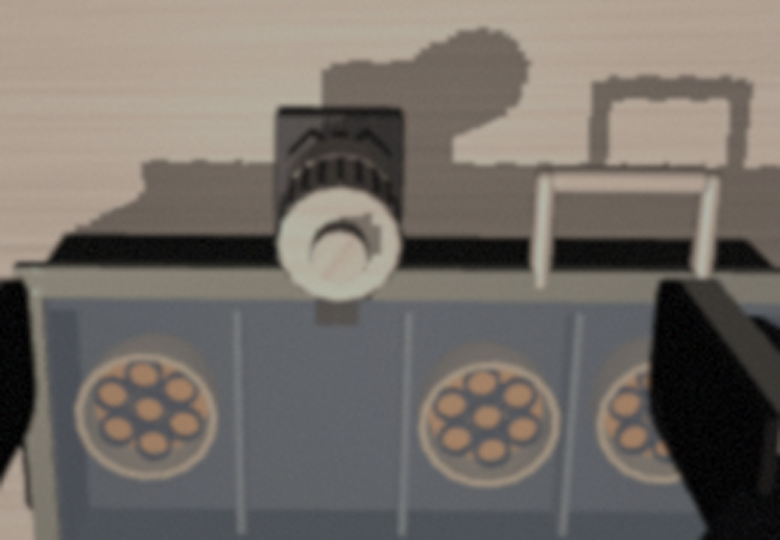

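The lug lies over the lid's front edge at (252,257), with bowls behind the clear lid in three places. I move aside for a last look from the fixed cameras.

```bash
python3 -c "
from h import *
s=state();print(proj('wrist',[.466,-.2206,.126],s),proj('wrist',[.466,-.2206,.138],s),proj('wrist',[.466,-.2206,.117],s))"
python3 -m pendant '0 0 0 0 -0.01 0.04 1; 0 0 0 0 -0.02 0.08 1;0 0 0 0 -0.03 0.12 1;0 0 0 0 -0.04 0.16 1;0 0 0 0 -0.04 0.2 1;0 0 0 0 -0.04 0.24 1;0 0 0 0 -0.04 0.28 1;0 0 0 0 -0.04 0.32 1' && python3 -m pendant '0 0 0 0 0 0.04 1; 0 0 0 0 0 0.08 1;0 0 0 0 0 0.12 1;0 0 0 0 0 0.16 1;0 0 0 0 0 0.2 1;0 0 0 0 0 0.24 1;0 0 0 0 0 0.24 1;0 0 0 0 0 0.24 1'
python3 - <<'E'
from h import *
for cam in ("top","scene"):
    im=read_camera(cam);cv2.imwrite(f"pics/{cam}30.png",im)
    if cam=="top":
        a=im[145:225,240:360]
        b=cv2.imread("pics/top0.png")[145:225,240:360]
        cv2.imwrite("pics/t30c.png",cv2.resize(np.vstack([b,a]),(780//2*1,520),interpolation=cv2.INTER_CUBIC))
    else:
        b=cv2.imread("pics/scene0.png")[140:230,160:290]
        cv2.imwrite("pics/s30c.png",cv2.resize(np.hstack([b,im[140:230,160:290]]),(780,270),interpolation=cv2.INTER_CUBIC))
    for q in ("full0","bare0","ramekin","collar_grip","lid_bar","sauce_bottle","salt_mill"):
        r=tip_of(cam,q);print(cam,q,[(round(d["score"],2),world(cam,d["xyz"]).round(3).tolist()) for d in r[:6]])
E
```

```text
[252.80336158 234.80618955] [252.82864766 240.05564426] [252.78555457 231.10941091]
time: 42.72
eef_pos: [0.4079, 0.1014, 0.323]
orientation: [0.708, -0.706, 0.004, -0.002]
contact_force: [-0.3, 0.0, 0.2]
finger_gap: 1.006
time: 43.38
eef_pos: [0.4092, 0.3433, 0.3217]
orientation: [0.707, -0.707, 0.003, 0.0]
contact_force: [-1.0, -0.1, 0.2]
finger_gap: 1.001
top full0 [(0.64, [0.292, 0.273, -0.001]), (0.46, [0.737, 0.176, -0.005])]
top bare0 [(0.78, [0.456, 0.355, 0.005]), (0.63, [0.647, -0.124, 0.062]), (0.63, [0.77, 0.029, 0.002]), (0.54, [0.445, 0.245, 0.002])]
top ramekin [(0.53, [0.433, 0.143, 0.004])]
top collar_grip [(0.54, [0.463, -0.225, 0.105])]
top lid_bar [(0.57, [0.46, -0.115, 0.066])]
top sauce_bottle []
top salt_mill [(0.89, [0.434, -0.522, 0.003])]
scene full0 [(0.74, [0.292, 0.279, 0.0]), (0.6, [0.739, 0.171, -0.0])]
scene bare0 [(0.73, [0.654, -0.123, 0.072]), (0.59, [0.46, 0.356, 0.005]), (0.56, [0.445, 0.247, 0.004])]
scene ramekin [(0.49, [0.432, 0.137, 0.007]), (0.41, [0.468, -0.224, 0.104])]
scene collar_grip [(0.85, [0.47, -0.225, 0.106])]
scene lid_bar [(0.57, [0.465, -0.117, 0.065])]
scene sauce_bottle [(0.85, [0.773, 0.027, 0.002])]
scene salt_mill [(0.58, [0.436, -0.522, -0.0])]
```

View pics/t30c.png

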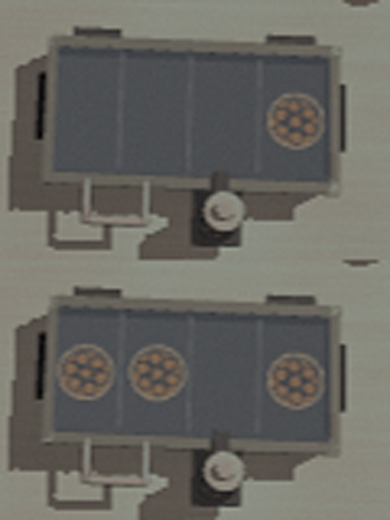

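View pics/s30c.png

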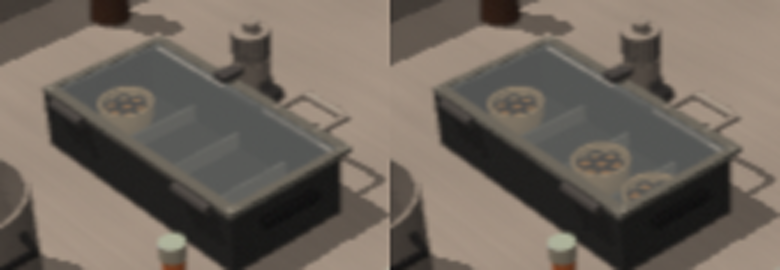

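View pics/scene30.png

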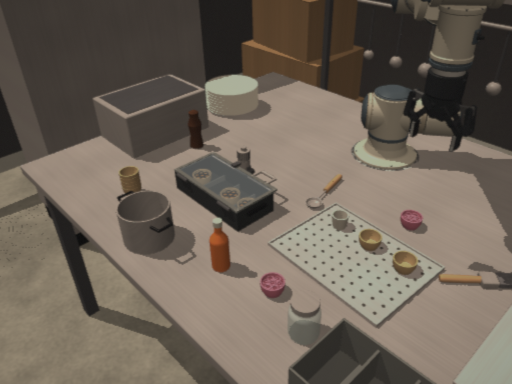

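Run:
```python
from h import *
a=cv2.imread("pics/scene0.png",0).astype(np.float32);b=cv2.imread("pics/scene30.png",0).astype(np.float32)
for n,(x,y,w,h) in {"collar":(232,144,24,26),"bar":(252,170,26,18),"lidfront":(205,165,60,45)}.items():
    print(n,cv2.phaseCorrelate(a[y:y+h,x:x+w].copy(),b[y:y+h,x:x+w].copy(),cv2.createHanningWindow((w,h),cv2.CV_32F)), np.abs(a-b)[y:y+h,x:x+w].mean())
print(proj("scene",[.466,-.2206,.126])-proj("scene",[.466,-.2206,.129]))
```

```text
collar ((0.0424204765326337, 0.4527098804195493), 0.962368768674356) 1.2067307
bar ((0.619401376234693, -0.0819056168687382), 1.0139732534993333) 0.99572647
lidfront ((-0.0632428081147971, 0.24792631519348518), 0.7222235962196633) 2.9244444
[0.03635062 0.84663656]
```

```bash
python3 -c "
from cell import *
s=state();print(s['time'],s['contact_force'])
print(job_done())"
```

```text
44.1833 [ 0.52052519  0.18257923 -1.16121648]
the job is handed in; nothing more can be done
None
```

The job is handed in at 44 s of the 210 s allowed; the system reports no verdict. I lifted and turned the collar and opened the lid to about 1.75 rad. I set the two garnished bowls on the tray (no third was there) in places 0 and 1, then shut and locked the lid.

**Last checks:**
- **Bowls:** all three garnished bowls, including the packed one in place 3, stand upright under the shut lid. Both bare bowls are still on the tray.
- **Lid:** it sat on its stop, as 20 N of push moved it only 0.4 mm.
- **Collar:** the lug lies over the lid's edge. The collar looks the same as in the start pictures to within half a pixel, so it is fully down.
- **Cup, bottle and mill:** the ramekin, bottle and mill stand where they were. The top camera's network missed the bottle in the last picture, but the scene camera found it at its old position.
- **Networks:** they also gave a few false hits, such as the pink bowls reported as full and a bare bowl on the lid hinge, which the pictures contradict.

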